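Put the framed tiles back up on the hallway picture ledge

ROBOT

A 7-joint arm with a two-finger parallel gripper is mounted at the origin on the work surface. World frame = base frame: x ahead of the robot, y to its left, z up, the work surface at z = 0. Lengths are in m, angles in rad, forces in N, time in s.
With the tool pointing down it reaches from about 0.4 to 0.85 m from the base axis. Payload 4.5 kg.
Tool frame: the origin (TCP) lies midway between the tips of the shut fingers; the grasp point (between the pads) lies 19 mm behind it; z points along the fingers, x is the direction in which the jaws open and shut, and the axes are right-handed (so a half turn about z gives the same grasp; the last joint's range is limited). The gripper opens to 88 mm and grips with 3 to 60 N. Pads are 18 mm wide; open, the fingers measure 123 mm over their backs; the gripper's body (75 mm by 187 mm) begins 45 mm behind the grasp point.
Start: joints at [1.347, 0.689, -0.195, 1.565, 0.157, 0.902, -0.215], TCP at [0.159, -0.604, 0.239] pointing down, gripper open.
Joint ranges: [-3.01, 3.01], [-0.46, 2.08], [-1.47, 1.51], [0.13, 2.56], [-1, 4.14], [0.04, 2.09], [-2.66, 2.66]. Speed limits (rad/s): [2.57, 2.57, 3.14, 3.14, 3.14, 3.14, 3.14].

INTERFACE

Orientations are given as a 3x3 rotation matrix whose columns are the frame's x, y, z axes.
In Python, from plant import state, capture, order gives the robot as it stands.
- The arm moves only by the tool step_arm, never from a script. Its argument "deltas" is text: rows parted by semicolons, each of 7 numbers parted by spaces: the shift along the tool's x, y, z in mm, then the turn, a rotation vector about the tool's x, y, z in rad, then the gripper command: -1 is shut, 1 is fully open, values between are in proportion. A call has 1 to 8 rows; each row shifts and turns the pose as measured when the row begins, along the tool's axes as they then stand; what a row does not reach is not made up. A row lasts 1/10 s, in which the tool goes at most 50 mm and 8.59 degrees, less where a joint would pass 70% of its speed; a pose out of reach is approached as far as the arm can. A call with a gripper value outside its range is refused whole. The fingers move at their own pace and stop on an object; "grip_force" is the grip in N (left out, the last holds). Time passes only in rows, so rows that do not move let the fingers close. It gives the time, the measured TCP pose, the force and the opening at its end, in the units of the state.
- state(): the state, without advancing time (a new reading comes with each control period).
- capture(name): name is "side" or "top" or "wrist"; returns a dict with "pixels" (400x640x3 uint8, blue, green, red), "K" (3x3 intrinsics, pixels), "pose" (4x4, takes a point from camera to world coordinates). Camera axes: x right, y down, z forward; pixel columns grow to the right and rows downward; lengths in m; the calibration is good to about 2 mm. The wrist camera is an equidistant fisheye: a pixel r from the principal point sees the ray r / f radians off the axis. A picture is of the moment at which its call begins. There is no depth.
- order.finish_job(): hands the job in, once; it reports no verdict.
The state is a dict: "t": time; "qpos": joint angles; "dq": joint speeds; "joint_torque": joint torques, N m; "tcp_pos": TCP position; "tcp_rot": TCP orientation; "force": force on the tool from outside, world axes, zero at the start; "ft_torque": the same for the moment, N m; "width": finger opening in m.
Only numpy, scipy, OpenCV 4.12 (cv2) and the standard library are available. Lean on these libraries where they do the work, as an engineer would, in place of code of your own. Each camera call takes 0.05 s, during which the arm holds its last target.

TASK

After dusting, the three or four small framed tiles were left lying face down on the hall shelf. Turn each one over and stand it upright (tall way up) in the wooden picture ledge, bottom edge down in the channel behind the lip, leaning back on the sloping strip so that its tiled face looks out over the lip, side by side and with none hanging over the ends. Leave the dish, torch, glasses case and coin tray where they are.

Things in the scene. Friction and masses are not known exactly. Their poses are not given: they have to be found in the camera images.
- picture1: small framed tile: dark wooden frame 56 wide (its x), 90 tall (its y), 12 thick (its z), 75 g, same either end up. Origin at its centre. FACE (white tile set back 3 mm in the frame, raised round rosette) looks along -z; BACK (flat cork board flush with the frame, two small steel staples) along +z. Starts flat on the shelf, face down (+z up). May be absent (None)
- picture2: small framed tile: dark wooden frame 56 wide (its x), 90 tall (its y), 12 thick (its z), 75 g, same either end up. Origin at its centre. FACE (white tile set back 3 mm in the frame, raised round rosette) looks along -z; BACK (flat cork board flush with the frame, two small steel staples) along +z. Starts flat on the shelf, face down (+z up). May be absent (None)
- picture3: small framed tile: dark wooden frame 56 wide (its x), 90 tall (its y), 12 thick (its z), 75 g, same either end up. Origin at its centre. FACE (white tile set back 3 mm in the frame, raised round rosette) looks along -z; BACK (flat cork board flush with the frame, two small steel staples) along +z. Starts flat on the shelf, face down (+z up). May be absent (None)
- picture4: small framed tile: dark wooden frame 56 wide (its x), 90 tall (its y), 12 thick (its z), 75 g, same either end up. Origin at its centre. FACE (white tile set back 3 mm in the frame, raised round rosette) looks along -z; BACK (flat cork board flush with the frame, two small steel staples) along +z. Starts flat on the shelf, face down (+z up). May be absent (None)
- ledge: fixed light-wood picture ledge 380 long (its y) on a base board 85 x 380 x 12; origin under the base's centre, z up, front (lip side, where pictures look) is +x. The channel's inner corner line is at x 0, z 60. A seated picture's centre is at about x -28, z +96 in this frame; its top 40 stand free above the back strip
- ledge_corner (a point): middle of the channel's inner corner line, axes as the ledge. From it the back strip (8 thick) rises 50 along the slope, 45 deg from level, direction (-0.707, 0, 0.707); the channel floor is square to the strip and runs out along (0.707, 0, 0.707) for 17 to a lip 6 thick, 8 high above the floor
- dish: bystander: white ceramic key dish, 110 across, 32 high, origin under its centre
- torch: bystander: black aluminium torch lying along its x, 130 long, 36 high; origin under its middle
- glasses_case: bystander: hard red plastic glasses case 158 x 58 x 38, origin under its centre
- coin_tray: bystander: grey plastic coin tray 80 x 110 x 22, origin under its centre
Things that resemble listed ones, but are neither listed nor needed, are in the scene too. What is shaped like the picture2 but blue or red is not meant. Leave any green look-alike of the picture1 alone.

How it is judged:
At the end, for the whole second after the job is handed in: every picture present rests in the ledge, tiled face outward: centre within about 12 mm of the seated place (across and in height) and 170 mm of the ledge's middle along it, short side level within 10 degrees, lean within 10 degrees of the strip's slope (x of picture1 in the frame of ledge_corner between -0.04 and -0.015 m and z of picture1 in the frame of ledge_corner between 0.024 and 0.048 m and y of picture1 in the frame of ledge_corner between -0.17 and 0.17 m and angle between picture1's own z axis and vertical between 2.18 and 2.53 rad and angle between picture1's own x axis and vertical between 1.4 and 1.74 rad and linear speed of each of picture1, picture2, picture3, picture4 below 0.02 m/s and x of picture2 in the frame of ledge_corner between -0.04 and -0.015 m and z of picture2 in the frame of ledge_corner between 0.024 and 0.048 m and y of picture2 in the frame of ledge_corner between -0.17 and 0.17 m and angle between picture2's own z axis and vertical between 2.18 and 2.53 rad and angle between picture2's own x axis and vertical between 1.4 and 1.74 rad and x of picture3 in the frame of ledge_corner between -0.04 and -0.015 m and z of picture3 in the frame of ledge_corner between 0.024 and 0.048 m and y of picture3 in the frame of ledge_corner between -0.17 and 0.17 m and angle between picture3's own z axis and vertical between 2.18 and 2.53 rad and angle between picture3's own x axis and vertical between 1.4 and 1.74 rad and x of picture4 in the frame of ledge_corner between -0.04 and -0.015 m and z of picture4 in the frame of ledge_corner between 0.024 and 0.048 m and y of picture4 in the frame of ledge_corner between -0.17 and 0.17 m and angle between picture4's own z axis and vertical between 2.18 and 2.53 rad and angle between picture4's own x axis and vertical between 1.4 and 1.74 rad); the robot touches nothing.
It fails at once if a bystander is moved more than 30 mm (distance of any of dish, torch, glasses_case, coin_tray from where it was at the start of the episode above 0.03 m).
Of picture1, picture2, picture3, picture4 only 3 to 4 are there at a start; the rules pass over those that are not, and their reading is None.
At some moment in a run one of picture1, picture2, picture3, picture4 may be knocked a few centimetres aside while the robot is not near it.
It also fails if it takes over 210 s, if anything falls off the work surface, if the arm or the gripper's body presses on something with over 40 N, if the wrist force passes 120 N, or if a joint passes its speed limit or range.

## Working session

There is one attempt and no reset: what is moved stays moved. The work goes in short steps, Python scripts to look and compute and a tool call to move; the robot and the scene stay as the last step left them, time stands still between calls to the robot, and variables do not carry over. Pictures are saved under pics/ and viewed, and the job is handed in when it is done.

Besides the shell and the picture viewer there is one more tool, called after "Call:" by a JSON object that holds its "op" and its "data", one argument or row to a line. step_arm: Moves the arm, as the interface text tells. Its arguments: {"type":"object","properties":{"deltas":{"type":"string"},"grip_force":{"type":"number"}},"required":["deltas"]}

```bash
mkdir -p pics; ls
cat > h.py <<'E'
import numpy as np, cv2
from plant import state, capture, order
E
python3 - <<'E'
from h import *
for n in ("side","top","wrist"):
    c=capture(n); cv2.imwrite(f"pics/a_{n}.png",c["pixels"]); print(n,c["K"],c["pose"].round(4) if hasattr(c["pose"],'round') else c["pose"])
s=state(); print(s)
E
```

```text
pics
side [[520.26378176   0.         321.10556781]
 [  0.         520.26378176 196.85296318]
 [  0.           0.           1.        ]] [[-0.8976 -0.2628  0.3538 -0.0606]
 [-0.4406  0.5117 -0.7376  1.3224]
 [ 0.0128 -0.818  -0.5751  1.1345]
 [ 0.      0.      0.      1.    ]]
top [[361.39889386   0.         316.06043929]
 [  0.         361.39889386 199.32091139]
 [  0.           0.           1.        ]] [[ 0.0289 -0.9859  0.1647  0.4174]
 [-0.9995 -0.0262  0.0185 -0.0609]
 [-0.0139 -0.1651 -0.9862  1.1465]
 [ 0.      0.      0.      1.    ]]
wrist [[309.70691629   0.         318.24715293]
 [  0.         309.70691629 196.25591533]
 [  0.           0.           1.        ]] [[ 0.2541 -0.9324 -0.2571  0.2256]
 [-0.9672 -0.2455 -0.0656 -0.5854]
 [-0.0019  0.2653 -0.9642  0.3836]
 [ 0.      0.      0.      1.    ]]
{'t': 0.15, 'qpos': array([ 1.34676961,  0.68977287, -0.1945593 ,  1.5660922 ,  0.15730606,
        0.90247049, -0.21506624]), 'dq': array([ 2.20406147e-05, -2.33256382e-03, -3.44849862e-04, -1.21963150e-03,
       -3.24730176e-04, -1.25954707e-03, -8.89629294e-04]), 'joint_torque': array([-1.08075048e-03, -5.27856088e+01, -1.26839239e+00, -1.53584915e+01,
       -5.24953706e-02,  3.85759457e-03,  1.17315717e-04]), 'tcp_pos': array([ 0.15922605, -0.6038944 ,  0.23811002]), 'tcp_rot': array([[ 2.55101171e-01, -9.66914274e-01, -4.22969712e-04],
       [-9.66913426e-01, -2.55101508e-01,  1.28324591e-03],
       [-1.34868899e-03,  8.16175603e-05, -9.99999087e-01]]), 'force': array([-0.23788526,  0.6771029 ,  0.89309285]), 'ft_torque': array([ 0.04723682, -0.0114744 ,  0.07305768]), 'width': 0.08813880592650782}
```

View pics/a_top.png

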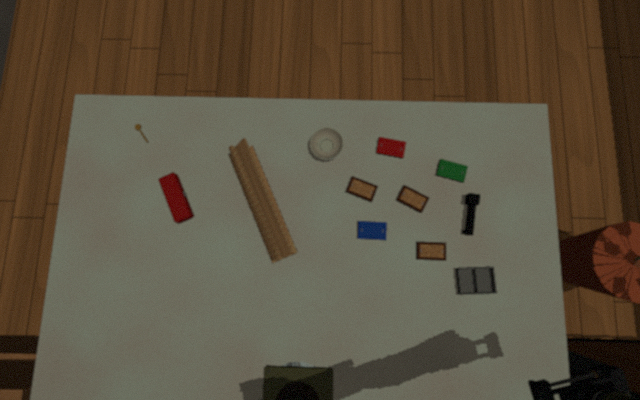

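View pics/a_side.png

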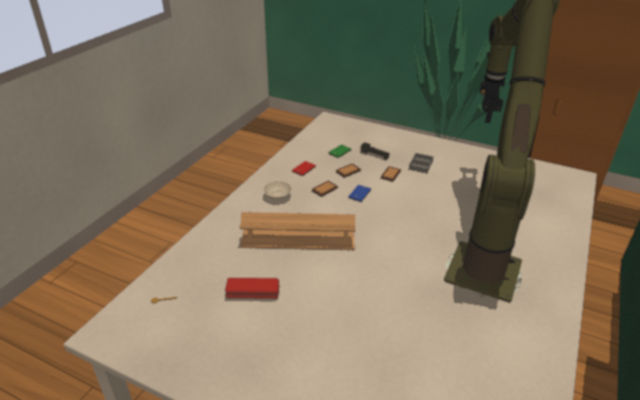

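View pics/a_wrist.png

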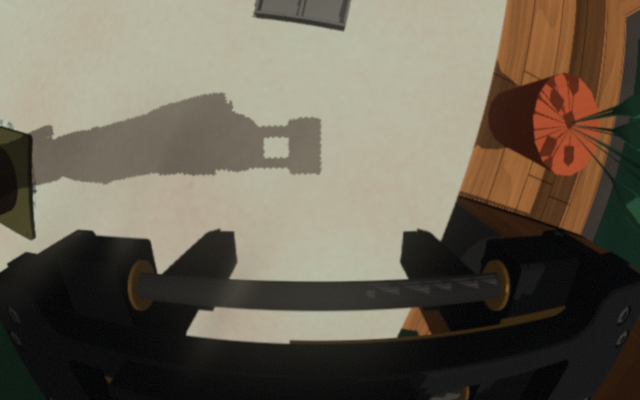

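```bash
cat >> h.py <<'E'
def px2w(c,u,v,z):
    K=c["K"];T=np.array(c["pose"]); d=T[:3,:3]@np.linalg.solve(K,[u,v,1.]); o=T[:3,3]
    return o+d*(z-o[2])/d[2]
def w2px(c,p):
    T=np.array(c["pose"]);q=T[:3,:3].T@(np.asarray(p)-T[:3,3]); q=c["K"]@q; return q[:2]/q[2]
def crop(img,u0,v0,u1,v1,k,name):
    o=cv2.resize(img[v0:v1,u0:u1],None,fx=k,fy=k,interpolation=cv2.INTER_CUBIC); cv2.imwrite("pics/"+name,o)
E
python3 - <<'E'
from h import *
i=cv2.imread("pics/a_top.png")
crop(i,330,120,510,260,4,"c1.png")
crop(i,220,130,310,270,4,"c2.png")
E
```

```text
(no output)
```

View pics/c1.png

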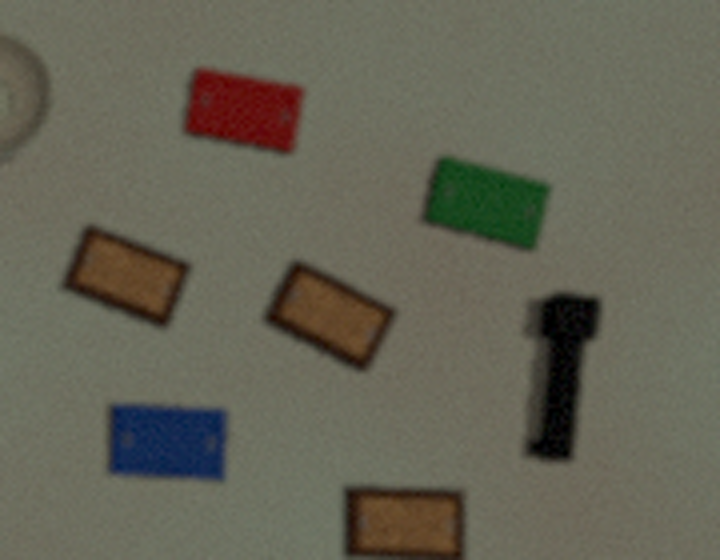

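View pics/c2.png

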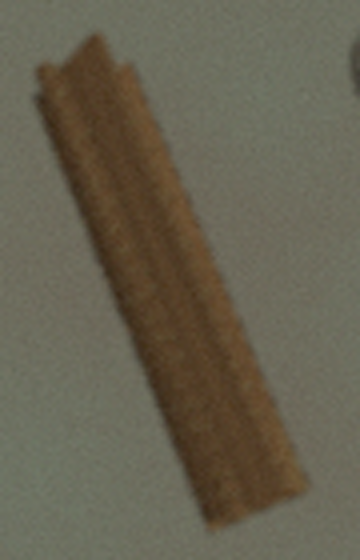

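Run:
```python
from h import *
i=cv2.imread("pics/a_side.png")
crop(i,225,195,375,265,5,"c3.png")
```

```text
(no output)
```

View pics/c3.png

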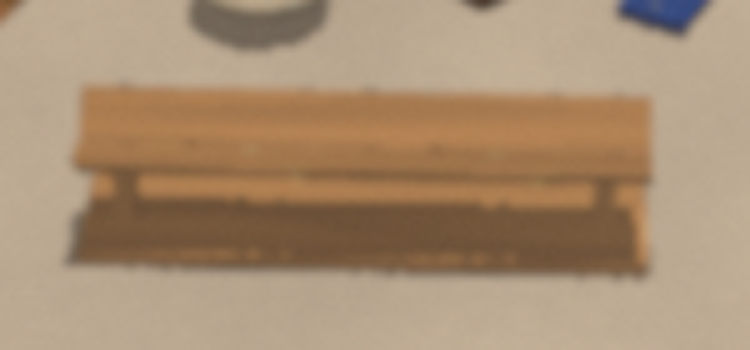

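```bash
cat >> h.py <<'E'
def ledge_T(x,y,yaw):
    T=np.eye(4);c,s=np.cos(yaw),np.sin(yaw);T[:2,:2]=[[c,-s],[s,c]];T[:2,3]=x,y;return T
r=.70710678
def lpt(T,a,b,y):  # a up strip, b along floor, y along
    p=np.array([-r*a+r*b,y,.06+r*a+r*b]); return T[:3,:3]@p+T[:3,3]
def draw(c,T,k=4,box=None):
    im=cv2.resize(c["pixels"],None,fx=k,fy=k,interpolation=cv2.INTER_CUBIC)
    def L(p,q,col):
        p=(w2px(c,p)+.5)*k-.5;q=(w2px(c,q)+.5)*k-.5
        cv2.line(im,tuple(int(v) for v in p),tuple(int(v) for v in q),col,1)
    prof=[(0,0),(.05,0),(.05,-.008),(0,-.008),(0,0),(0,.017),(.008,.017),(.008,.023),(-.0,.023)]
    for e in(-.19,.19):
        for p,q in zip(prof,prof[1:]): L(lpt(T,*p,e),lpt(T,*q,e),(0,0,255))
    for p in prof: L(lpt(T,*p,-.19),lpt(T,*p,.19),(0,255,0))
    B=[T[:3,:3]@np.array([a,b,.012])+T[:3,3] for a,b in((.0425,.19),(.0425,-.19),(-.0425,-.19),(-.0425,.19))]
    for j in range(4): L(B[j],B[(j+1)%4],(255,0,0))
    if box: u0,v0,u1,v1=box; im=im[v0*k:v1*k,u0*k:u1*k]
    return im
E
python3 - <<'E'
from h import *
c=capture("top");s=capture("side")
a=px2w(c,245,142,.06);b=px2w(c,284,257,.06);print(a,b,np.linalg.norm(a-b),(a+b)/2)
for p in((366,188),(362,188),(412,198),(431,250)): print(px2w(c,*p,.012))
d=(a-b)/np.linalg.norm(a-b); yaw=np.arctan2(-d[0],d[1]); m=(a+b)/2
print(yaw)
for n,w in(("f",yaw),("g",yaw+np.pi)):
    T=ledge_T(m[0],m[1],w)
    t=draw(c,T,4,(220,130,310,270)); q=draw(s,T,4,(225,195,375,265))
    o=np.zeros((560,360+600,3),np.uint8);o[:,:360]=t;o[:280,360:]=q
    cv2.imwrite(f"pics/l_{n}.png",cv2.resize(o,(800,467)))
E
```

```text
[0.77532744 0.18789102 0.06      ] [0.42247501 0.04975839 0.06      ] 0.378926724499815 [0.59890123 0.1188247  0.06      ]
[ 0.64769144 -0.19800646  0.012     ]
[ 0.64735848 -0.18525723  0.012     ]
[ 0.61914451 -0.34385797  0.012     ]
[ 0.4572077  -0.40004579  0.012     ]
-1.1976612935636348
```

```bash
ls pics
```

```text
a_side.png
a_top.png
a_wrist.png
c1.png
c2.png
c3.png
l_f.png
l_g.png
```

View pics/l_f.png

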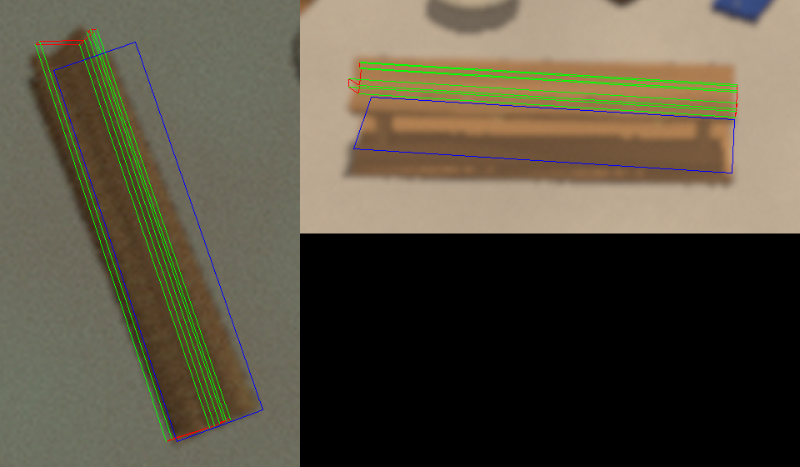

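View pics/l_g.png

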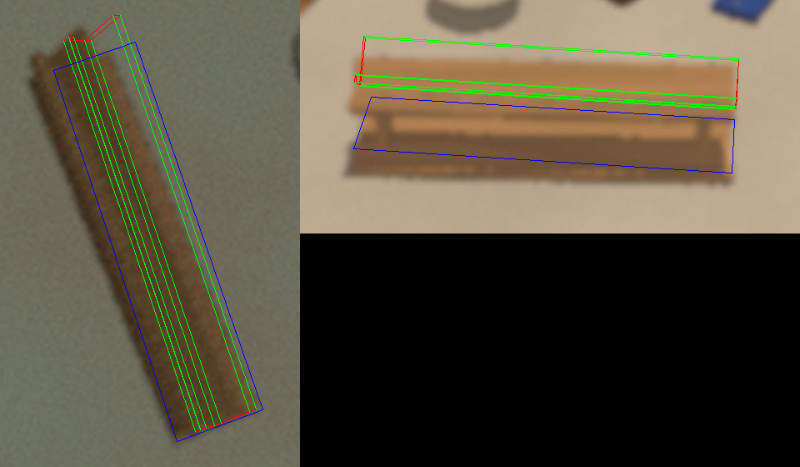

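Run:
```python
from h import *
from scipy.optimize import least_squares
c=capture("top");s=capture("side")
def base(T,a,b): return T[:3,:3]@np.array([a,b,.012])+T[:3,3]
def res(p,full=False):
    T=ledge_T(*p)
    M=[]
    def o2(x,y):return np.array([220+x/4-.4,130+y/4-.4])
    def o3(x,y):return np.array([225+x/5-.4,195+y/5-.4])
    M+=[w2px(c,base(T,.0425,-.19))-o2(38,95)] if False else []
    A=[(c,base(T,-.0425,-.19),o2(134,64)),(c,base(T,-.0425,.19),o2(310,488)),(c,base(T,.0425,.19),o2(211,530)),
       (c,lpt(T,.05,-.004,-.19),o2(100,35)),
       (s,base(T,.0425,-.19),o3(70,262)),(s,base(T,.0425,.19),o3(648,275)),
       (s,lpt(T,.05,-.004,-.19),o3(85,87)),(s,lpt(T,.05,-.004,.19),o3(652,98)),
       ]
    r_=[w2px(cc,P)-o for cc,P,o in A]
    return np.array(r_) if full else np.concatenate(r_)
f=least_squares(res,[.6,.13,1.94],loss="soft_l1",f_scale=1.);print(f.x);print(res(f.x,True).round(1))
T=ledge_T(*f.x)
t=draw(c,T,4,(220,130,310,270)); q=draw(s,T,4,(225,195,375,265))
o=np.zeros((560,360+600,3),np.uint8);o[:,:360]=t;o[:280,360:]=q
cv2.imwrite("pics/l_h.png",cv2.resize(o,(800,467)))
```

```text
[0.59251483 0.13590714 2.01680008]
[[-2.4 -0.9]
 [-0.3  0.3]
 [-0.8  1.1]
 [-0.3 -1.3]
 [ 1.2 -1.4]
 [ 0.7 -2.1]
 [-0.3 -0.6]
 [ 0.1 -0.9]]
```

View pics/l_h.png

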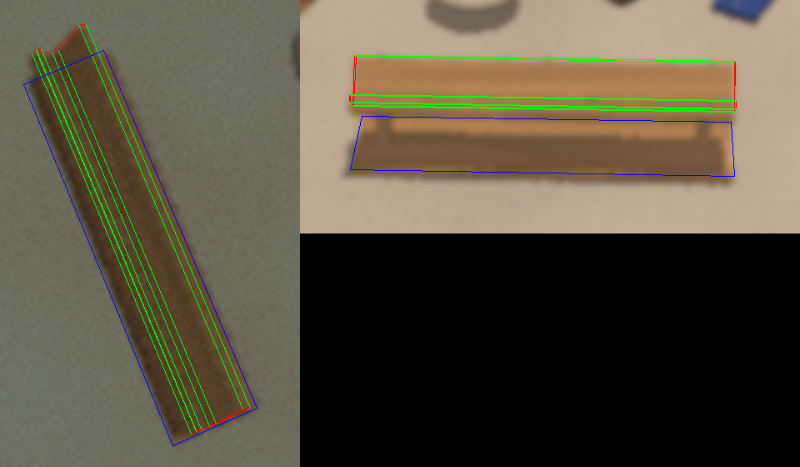

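Run:
```python
from h import *
from scipy.optimize import least_squares
c=capture("top");s=capture("side")
def base(T,a,b,z=.012): return T[:3,:3]@np.array([a,b,z])+T[:3,3]
def res(p,full=False):
    T=ledge_T(*p)
    def o2(x,y):return np.array([220+x/4-.4,130+y/4-.4])
    def o3(x,y):return np.array([225+x/5-.4,195+y/5-.4])
    A=[(c,base(T,-.0425,-.19),o2(134,64)),(c,base(T,-.0425,.19,),o2(310,488)),(c,base(T,.0425,.19,),o2(211,530)),
       (c,lpt(T,.05,-.004,-.19),o2(100,35)),(c,base(T,.0425,-.19),o2(36,95)),
       (s,base(T,.0425,-.19,0),o3(70,262)),(s,base(T,.0425,.19,0),o3(648,275)),
       (s,lpt(T,.05,-.004,-.19),o3(85,87)),(s,lpt(T,.05,-.004,.19),o3(652,98)),
       (s,lpt(T,.0,.023,-.19),o3(76,166)),(s,lpt(T,.0,.023,.19),o3(651,182)),
       ]
    r_=[w2px(cc,P)-o for cc,P,o in A]
    return np.array(r_) if full else np.concatenate(r_)
f=least_squares(res,[.6,.13,1.94],loss="soft_l1",f_scale=1.);print(f.x);print(res(f.x,True).round(1))
T=ledge_T(*f.x)
t=draw(c,T,4,(220,130,310,270)); q=draw(s,T,4,(225,195,375,265))
o=np.zeros((560,360+600,3),np.uint8);o[:,:360]=t;o[:280,360:]=q
cv2.imwrite("pics/l_i.png",cv2.resize(o,(800,467)))
```

```text
[0.59400556 0.13422963 2.00841624]
[[-1.4 -1.4]
 [-0.2  0.2]
 [-0.7  0.7]
 [ 0.8 -1.9]
 [-1.   0.9]
 [ 1.4  0.6]
 [ 0.3  0.5]
 [-0.2 -1.3]
 [ 0.  -1. ]
 [-0.5 -3.2]
 [ 0.5 -3.9]]
```

View pics/l_i.png

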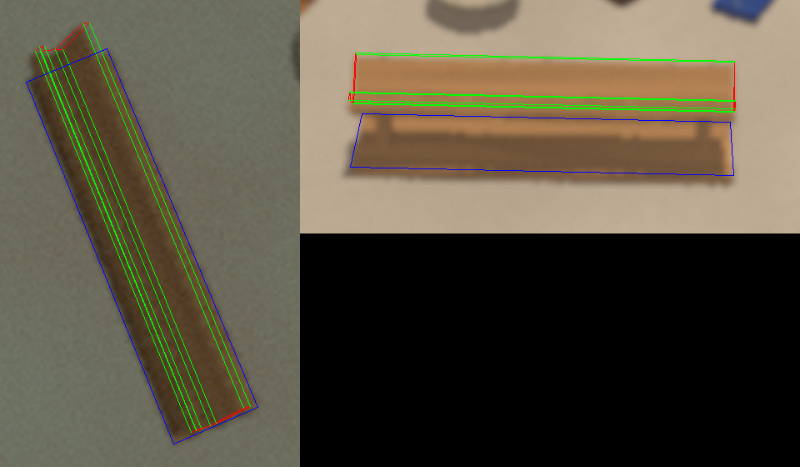

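```bash
cat >> h.py <<'E'
def pics(c,verbose=True):
    im=cv2.GaussianBlur(c["pixels"],(0,0),.8); k=4
    im=cv2.resize(im,None,fx=k,fy=k,interpolation=cv2.INTER_CUBIC); h=cv2.cvtColor(im,cv2.COLOR_BGR2HSV)
    m=((h[...,1]>105)&(h[...,0]<25)).astype(np.uint8)
    m[:130*k]=0; m[270*k:]=0; m[:,:310*k]=0; m[:,510*k:]=0
    out=[]
    for q in cv2.findContours(m,cv2.RETR_EXTERNAL,cv2.CHAIN_APPROX_NONE)[0]:
        if cv2.contourArea(q)<1500: continue
        bx=cv2.boxPoints(cv2.minAreaRect(q))
        W=np.array([px2w(c,(u+.5)/k-.5,(v+.5)/k-.5,.012)[:2] for u,v in bx])
        e1,e2=W[1]-W[0],W[2]-W[1]; l=e1 if np.linalg.norm(e1)>np.linalg.norm(e2) else e2
        out.append((W.mean(0),np.degrees(np.arctan2(l[1],l[0]))%180,sorted([np.linalg.norm(e1),np.linalg.norm(e2)])))
    return out
E
python3 - <<'E'
from h import *
c=capture("top")
for o in pics(c): print(o[0].round(4),round(o[1],1),np.round(o[2],4), w2px(c,[*o[0],.012]).round(1))
E
```

```text
[ 0.4553 -0.3993] 90.1 [0.0498 0.0867] [430.8 250.6]
[ 0.6179 -0.344 ] 63.4 [0.0525 0.086 ] [412.1 198.4]
[ 0.6455 -0.1827] 69.5 [0.0515 0.0845] [361.2 188.6]
[ 0.7855 -0.2767] 79.9 [0.0574 0.0914] [390.5 147.1]
```

```bash
cat > log.py <<'E'
from h import *
import pickle,os
L=pickle.load(open("log.pkl","rb")) if os.path.exists("log.pkl") else []
s=state(); L.append({k:np.array(s[k]) for k in("t","qpos","tcp_pos","tcp_rot")}); pickle.dump(L,open("log.pkl","wb"))
print(s["t"],s["qpos"].round(3),s["tcp_pos"].round(4),s["tcp_rot"].round(3).tolist(),s["force"].round(2),round(s["width"],4))
E
python3 log.py
```

```text
0.5 [ 1.347  0.689 -0.195  1.565  0.157  0.903 -0.215] [ 0.1594 -0.6043  0.2387] [[0.255, -0.967, -0.0], [-0.967, -0.255, 0.0], [-0.0, -0.0, -1.0]] [-0.89  0.7   0.07] 0.0879
```

Call:
{"op": "step_arm", "data": {
  "deltas": "-20 -40 -8 0.05 0 0 1;-20 -40 -8 0 0.05 0 1;-20 -40 -8 0 0 0 1;-20 -40 -8 0 0 0.05 1"
}}

```text
t: 0.9
tcp_pos: [0.2883, -0.4884, 0.2732]
tcp_rot: [[0.186, -0.981, 0.058], [-0.981, -0.189, -0.039], [0.05, -0.05, -0.998]]
force: [0.1, -0.8, 0.2]
width: 0.0883
```

```bash
python3 log.py
```

```text
0.9 [ 1.088  0.543 -0.188  1.763  0.105  0.78  -0.525] [ 0.2883 -0.4884  0.2732] [[0.186, -0.981, 0.058], [-0.981, -0.189, -0.039], [0.05, -0.05, -0.998]] [ 0.06 -0.83  0.22] 0.0883
```

Call:
{"op": "step_arm", "data": {
  "deltas": "-20 -40 0 0.1 0 0 1;-20 -40 0 0.1 0.0 0 1;-20 -40 0 0 0.1 0 1;-20 -40 0 0 0.1 0.1 1"
}}

```text
t: 1.3
tcp_pos: [0.4229, -0.3863, 0.2954]
tcp_rot: [[0.062, -0.957, 0.285], [-0.978, -0.115, -0.176], [0.201, -0.268, -0.942]]
force: [0.5, 0.1, -1.9]
width: 0.0884
```

```bash
python3 log.py
```

```text
1.3 [ 0.773  0.429 -0.13   1.979  0.042  0.397 -0.851] [ 0.4229 -0.3863  0.2954] [[0.062, -0.957, 0.285], [-0.978, -0.115, -0.176], [0.201, -0.268, -0.942]] [ 0.55  0.13 -1.86] 0.0884
```

Call:
{"op": "step_arm", "data": {
  "deltas": "-10 -30 0 -0.1 0 0 1;-20 -30 0 -0.1 0.0 0 1;-20 -30 0 -0.1 0 0.1 1;-20 -30 -10 0 0 0.1 1"
}}

```text
t: 1.7
tcp_pos: [0.5343, -0.3028, 0.3052]
tcp_rot: [[-0.147, -0.989, -0.024], [-0.969, 0.149, -0.197], [0.198, -0.006, -0.98]]
force: [0.0, -0.6, 0.0]
width: 0.0883
```

```bash
python3 log.py
```

```text
1.7 [ 0.232  0.581  0.181  1.604  0.119  0.915 -1.41 ] [ 0.5343 -0.3028  0.3052] [[-0.147, -0.989, -0.024], [-0.969, 0.149, -0.197], [0.198, -0.006, -0.98]] [ 0.01 -0.62  0.05] 0.0883
```

```bash
cat > kin.py <<'E'
import numpy as np, pickle
from scipy.spatial.transform import Rotation as R
from scipy.optimize import least_squares
def Rz(a): return R.from_euler('z',a).as_matrix()
def Ry(a): return R.from_euler('y',a).as_matrix()
LIM=np.array([[-3.01,3.01],[-.46,2.08],[-1.47,1.51],[.13,2.56],[-1,4.14],[.04,2.09],[-2.66,2.66]])
def fk(q,p,S,allp=False):
    d1,a1,L1,a3,L2,a5,L3,a7,o1,o2,o3,o4,o5,o6,o7=p
    s1,s3,s5,s7=S
    P=[];X=np.array([0,0,d1.item() if hasattr(d1,'item') else d1]);M=Rz(s1*q[0]+o1)
    X=X+M@[a1,0,0];P.append(X)
    M=M@Ry(q[1]+o2)@Rz(s3*q[2]+o3); X=X+M@[a3,0,L1]; P.append(X)
    M=M@Ry(q[3]+o4)@Rz(s5*q[4]+o5); X=X+M@[a5,0,L2]; P.append(X)
    M=M@Ry(q[5]+o6); X=X+M@[a7,0,L3]; M=M@Rz(s7*q[6]+o7); P.append(X)
    return (X,M,P) if allp else (X,M)
E
cat > fit.py <<'E'
from kin import *
import itertools
L=pickle.load(open("log.pkl","rb"))
best=None
for S in itertools.product((1,-1),repeat=4):
    def res(p,reg=True):
        r=[]
        for s in L:
            X,M=fk(s["qpos"],p,S); r+=list((X-s["tcp_pos"])*10)+list((M-s["tcp_rot"]).ravel())
        if reg: r+=list(.003*np.array([p[1],p[3],p[5],p[7]]))+list(.003*np.array(p[9:14]))
        return np.array(r)
    for o7 in(0,1.57,3.14,-1.57):
        f=least_squares(res,[.3,0,.4,0,.4,0,.2,0,0,0,0,0,0,0,o7],max_nfev=200)
        if best is None or f.cost<best[0]-1e-12: best=(f.cost,S,f.x,np.abs(res(f.x,False)).max())
print(best[0],best[1],best[3]);print(best[2].round(4))
pickle.dump((best[2],best[1]),open("kin.pkl","wb"))
E
python3 fit.py
```

```text
0.0019243162901919225 (-1, -1, -1, -1) 0.02675042367232844
[ 0.4073  0.0292  0.5606 -0.0125  0.3636  0.0327  0.3326  0.0165 -0.0433
  0.0365 -0.0446  0.0032  0.0315 -0.0441  3.043 ]
```

Call:
{"op": "step_arm", "data": {
  "deltas": "0 0 0 0 0 0 1;0 0 0 0 0 0 1"
}}

```text
t: 1.9
tcp_pos: [0.5414, -0.2963, 0.3047]
tcp_rot: [[-0.137, -0.99, -0.017], [-0.971, 0.138, -0.196], [0.196, -0.01, -0.98]]
force: [-0.4, -1.0, 0.2]
width: 0.0884
```

```bash
python3 log.py
python3 - <<'E'
import pickle
from kin import *
L=pickle.load(open("log.pkl","rb"));p,S=pickle.load(open("kin.pkl","rb"))
for s in L:
    X,M=fk(s["qpos"],p,S);print(s["t"],((X-s["tcp_pos"])*1e3).round(2),R.from_matrix(M@s["tcp_rot"].T).as_rotvec().round(4))
E
```

```text
1.9 [ 0.222  0.585  0.176  1.598  0.118  0.915 -1.412] [ 0.5414 -0.2963  0.3047] [[-0.137, -0.99, -0.017], [-0.971, 0.138, -0.196], [0.196, -0.01, -0.98]] [-0.4  -0.96  0.2 ] 0.0884
0.5 [-1.42 -0.83  0.88] [ 0.0026 -0.0037  0.0016]
0.9 [2.21 0.86 1.16] [-0.0012 -0.0019 -0.0047]
1.3 [-0.05  0.14 -0.32] [-0.0238  0.0136 -0.0155]
1.7 [-0.59  0.08 -1.73] [-0.0039  0.0113  0.0065]
1.9 [-0.43 -0.22 -1.83] [-0.0043  0.0112  0.0066]
```

Call:
{"op": "step_arm", "data": {
  "deltas": "0 0 0 0 0 -0.15 1;0 0 0 0 0 -0.15 1;0 0 0 0 0 -0.15 1;0 0 0 0 0 -0.15 1;0 0 0 0 0 -0.15 1;0 0 0 0 0 -0.15 1;0 0 0 0 0 0 1;0 0 0 0 0 0 1"
}}

```text
t: 2.7
tcp_pos: [0.5279, -0.3069, 0.3053]
tcp_rot: [[0.687, -0.726, -0.027], [-0.716, -0.67, -0.198], [0.126, 0.155, -0.98]]
force: [-0.4, -0.6, 0.3]
width: 0.0881
```

```bash
python3 log.py
```

```text
2.7 [ 0.391  0.57  -0.077  1.606  0.295  0.949 -0.659] [ 0.5279 -0.3069  0.3053] [[0.687, -0.726, -0.027], [-0.716, -0.67, -0.198], [0.126, 0.155, -0.98]] [-0.4  -0.64  0.25] 0.0881
```

Call:
{"op": "step_arm", "data": {
  "deltas": "0 0 0 0 0 -0.15 1;0 0 0 0 0 -0.15 1;0 0 0 0 0 -0.1 1;0 0 0 -0.15 0 0 1;0 0 0 -0.15 0 0 1;0 0 0 -0.15 0 0 1;0 0 0 0 0 0 1;0 0 0 0 0 0 1"
}}

```text
t: 3.5
tcp_pos: [0.5199, -0.3183, 0.3074]
tcp_rot: [[0.907, -0.367, -0.207], [-0.416, -0.709, -0.569], [0.062, 0.602, -0.796]]
force: [-0.3, -1.1, -0.4]
width: 0.0879
```

```bash
python3 log.py; python3 fit.py
python3 - <<'E'
from h import *
for n in("side","wrist"): cv2.imwrite(f"pics/b_{n}.png",capture(n)["pixels"])
E
```

```text
3.5 [ 0.117  0.653  0.05   1.643  0.693  1.1   -0.696] [ 0.5199 -0.3183  0.3074] [[0.907, -0.367, -0.207], [-0.416, -0.709, -0.569], [0.062, 0.602, -0.796]] [-0.33 -1.12 -0.4 ] 0.0879
0.00756760748287268 (-1, -1, -1, -1) 0.037093662411352146
[ 3.8100e-01  1.4300e-02  5.4130e-01  1.0500e-02  3.5370e-01  2.7200e-02
  2.9560e-01  1.4400e-02 -6.8100e-02  4.0100e-02 -2.9000e-03 -3.4100e-02
 -7.9000e-03 -1.6000e-02 -3.2033e+00]
```

View pics/b_side.png

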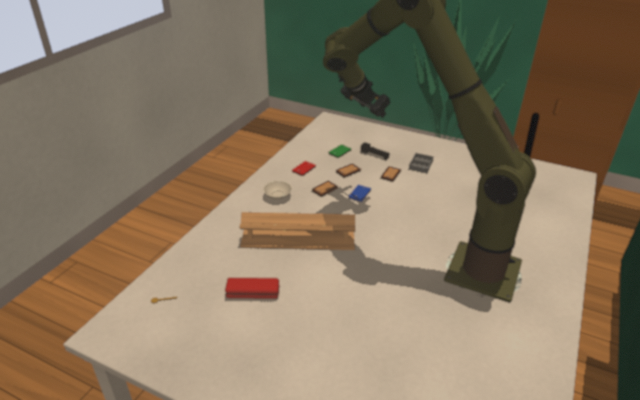

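View pics/b_wrist.png

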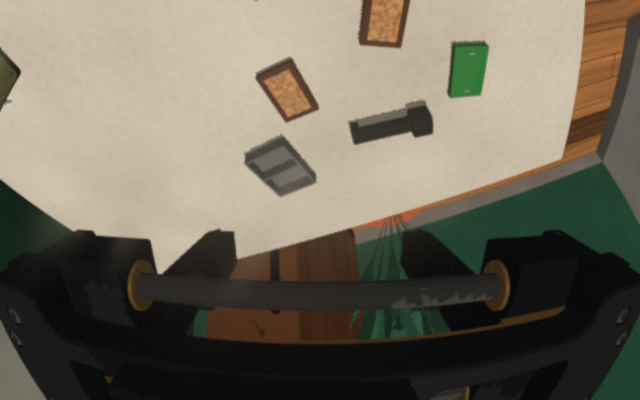

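```bash
cat > fit2.py <<'E'
from kin import *
import itertools
L=pickle.load(open("log.pkl","rb"))
out=[]
for S in itertools.product((1,-1),repeat=7):
    def res(p):
        r=[]
        for s in L:
            q=np.array(S)*s["qpos"]+p
            M=Rz(q[0])@Ry(q[1])@Rz(q[2])@Ry(q[3])@Rz(q[4])@Ry(q[5])@Rz(q[6]); r+=list((M-s["tcp_rot"]).ravel())
        return np.array(r)
    b=None
    for o7 in(0,1.57,3.14,-1.57):
        f=least_squares(res,[0,0,0,0,0,0,o7],max_nfev=60)
        if b is None or f.cost<b[0]: b=(f.cost,S,f.x.round(3),np.abs(res(f.x)).reshape(-1,9).max(1).round(3))
    out.append(b)
out.sort(key=lambda b:b[0])
for b in out[:5]: print(b)
E
python3 fit2.py
```

```text
(np.float64(1.2861903440149569e-30), (-1, 1, -1, -1, -1, 1, -1), array([-0.   , -0.   ,  3.142,  0.   , -3.142,  0.   ,  3.142]), array([0., 0., 0., 0., 0., 0., 0.]))
(np.float64(1.348830199270558e-30), (-1, 1, -1, 1, 1, 1, -1), array([-0.   ,  0.   ,  0.   ,  3.142,  0.   , -3.142,  3.142]), array([0., 0., 0., 0., 0., 0., 0.]))
(np.float64(1.4141912897729525e-30), (-1, 1, -1, 1, -1, -1, -1), array([-0.   , -0.   ,  0.   , -0.   ,  3.142, -0.   ,  0.   ]), array([0., 0., 0., 0., 0., 0., 0.]))
(np.float64(1.6726374621530466e-30), (-1, -1, -1, 1, -1, -1, -1), array([3.142, 0.   , 3.142, 0.   , 3.142, 0.   , 0.   ]), array([0., 0., 0., 0., 0., 0., 0.]))
(np.float64(1.711059974842912e-30), (-1, 1, -1, -1, -1, -1, -1), array([-0.   , -0.   , -3.142, -0.   , -0.   ,  0.   ,  0.   ]), array([0., 0., 0., 0., 0., 0., 0.]))
```

```bash
cat > kin.py <<'E'
import numpy as np, pickle, os
from scipy.spatial.transform import Rotation as R
from scipy.optimize import least_squares
def Rz(a): return R.from_euler('z',a).as_matrix()
def Ry(a): return R.from_euler('y',a).as_matrix()
LIM=np.array([[-3.01,3.01],[-.46,2.08],[-1.47,1.51],[.13,2.56],[-1,4.14],[.04,2.09],[-2.66,2.66]])
def rots(q):
    A=Rz(-q[0]);B=A@Ry(q[1]);C=B@Rz(-q[2]);D=C@Ry(q[3]);E=D@Rz(-q[4]);F=E@Ry(q[5]);G=F@Rz(np.pi-q[6]);return [np.eye(3),A,B,C,D,E,F,G]
def fit(verbose=True):
    L=pickle.load(open("log.pkl","rb"))
    A=[];b=[]
    for s in L: A.append(np.hstack(rots(s["qpos"]))); b.append(s["tcp_pos"])
    A=np.vstack(A);b=np.hstack(b)
    w=1e-4
    x=np.linalg.lstsq(np.vstack([A,w*np.eye(24)]),np.hstack([b,np.zeros(24)]),rcond=None)[0]
    if verbose: print(x.reshape(8,3).round(4)); print("res mm",np.abs(A@x-b).max()*1e3, np.linalg.svd(A)[1].round(4))
    return x.reshape(8,3)
E
python3 -c "
from kin import *
fit()"
```

```text
[[ 0.000e+00 -0.000e+00  1.734e-01]
 [ 0.000e+00 -9.400e-03  1.734e-01]
 [-0.000e+00 -9.400e-03  2.817e-01]
 [ 0.000e+00 -1.350e-02  2.817e-01]
 [-0.000e+00 -1.350e-02  1.724e-01]
 [ 0.000e+00 -2.000e-04  1.724e-01]
 [-0.000e+00 -2.000e-04  1.630e-01]
 [-0.000e+00  0.000e+00  1.630e-01]]
res mm 2.2683290412661705e-05 [7.4293 7.3069 7.2878 1.3802 1.2684 1.0646 0.9799 0.5238 0.4651 0.2819
 0.2657 0.1789 0.0938 0.0742 0.0678 0.0511 0.0283 0.     0.     0.
 0.    ]
```

```bash
cat >> kin.py <<'E'
_X=None
def fkp(q):
    global _X
    if _X is None:_X=fit(False)
    Rs=rots(q); P=np.cumsum([r@x for r,x in zip(Rs,_X)],axis=0); return P[-1],Rs[-1],P
def ik(p,M,q0,n=1,rng=np.random.default_rng(0),wq=0.0):
    best=None
    for k in range(n):
        s=np.array(q0) if k==0 else LIM[:,0]+rng.random(7)*(LIM[:,1]-LIM[:,0])
        s=np.clip(s,LIM[:,0]+.03,LIM[:,1]-.03)
        def res(q):
            X,Q,_=fkp(q); return np.hstack([(X-p)*5,R.from_matrix(Q@M.T).as_rotvec(),wq*(q-np.array(q0))])
        f=least_squares(res,s,bounds=(LIM[:,0]+.02,LIM[:,1]-.02),max_nfev=80)
        c=np.linalg.norm(res(f.x)[:6])
        if best is None or c<best[0]-1e-6: best=(c,f.x)
        if c<1e-4: break
    return best
LED=(0.594,.1342,2.008)
def pickpose(c,ang,t,d,h):
    a=np.radians(ang); l=np.array([np.cos(a),np.sin(a),0]); z=-l*np.sin(t)-np.array([0,0,1])*np.cos(t)
    x=np.array([np.sin(a),-np.cos(a),0]); M=np.column_stack([x,np.cross(z,x),z]); return np.array([*c,0])+l*d+[0,0,h],M
def placepose(y,t,d,h,led=None,up=0.,out=0.,lean=np.pi/4):
    # up: along strip, out: away from strip normal; lean: slope of picture plane
    led=led or LED
    x0,y0,w=led; ex=np.array([np.cos(w),np.sin(w),0]);ey=np.array([-np.sin(w),np.cos(w),0]);ez=np.array([0,0,1.])
    u=-ex*np.cos(lean)+ez*np.sin(lean); n=ex*np.sin(lean)+ez*np.cos(lean)   # face normal
    us=(-ex+ez)*r_; ns=(ex+ez)*r_
    cen=np.array([x0,y0,.06])+us*(.045+up)+ns*(.006+out)+ey*y
    l=u; zp=-n                     # back normal
    z=-l*np.sin(t)-zp*np.cos(t); x=-ey; M=np.column_stack([x,np.cross(z,x),z])
    return cen+l*d+zp*(h-.006),M
r_=np.sqrt(.5)
E
python3 - <<'E'
from kin import *
L=pickle.load(open("log.pkl","rb"));q0=L[-1]["qpos"]
for t in(40,45,50,55):
    t=np.radians(t)
    for n,c,a in(("A",(.4553,-.3993),90.1),("B",(.6179,-.344),63.4),("C",(.6455,-.1827),69.5)):
        e,q=ik(*pickpose(c,a,t,.024,.008),q0,12); print(n,round(np.degrees(t)),round(e,4),q.round(2))
    for y in(-.11,0,.11):
        e,q=ik(*placepose(y,t,.024,.008),q0,25); print("place",y,round(e,4),q.round(2))
E
```

```text
A 40 0.0 [ 0.24  1.1   0.03  2.1   1.9   0.69 -1.68]
B 40 0.0 [ 0.09  1.23  0.06  1.29  0.71  1.02 -0.85]
C 40 0.0 [-0.15  1.22  0.08  1.31  0.63  1.05 -0.91]
place -0.11 0.0 [ 0.17  1.78 -0.46  0.21 -0.96  2.07  0.41]
place 0 0.0 [ 0.37  1.58 -0.47  0.9  -0.74  1.83  0.79]
place 0.11 0.0 [ 0.49  1.5  -0.41  1.25 -0.66  1.72  1.01]
A 45 0.0 [ 0.17  1.15  0.06  2.11  1.9   0.76 -1.75]
B 45 0.0 [ 0.05  1.27  0.1   1.25  0.73  1.08 -0.87]
C 45 0.0 [-0.19  1.26  0.12  1.27  0.63  1.12 -0.92]
place -0.11 0.0 [ 0.17  1.71 -0.34  0.33 -0.97  2.01  0.5 ]
place 0 0.0 [ 0.37  1.54 -0.46  0.94 -0.7   1.76  0.8 ]
place 0.11 0.0 [ 0.49  1.45 -0.41  1.29 -0.63  1.65  1.  ]
A 50 0.0 [ 0.12  1.19  0.09  2.11  1.88  0.83 -1.81]
B 50 0.0 [ 0.02  1.31  0.11  1.22  0.76  1.15 -0.9 ]
C 50 0.0 [-0.2   1.3   0.09  1.22  0.7   1.22 -0.97]
place -0.11 0.0 [ 0.18  1.64 -0.31  0.43 -0.91  1.94  0.56]
place 0 0.0 [ 0.37  1.49 -0.45  0.99 -0.66  1.7   0.81]
place 0.11 0.0 [ 0.5   1.41 -0.41  1.32 -0.6   1.58  0.99]
A 55 0.0 [ 0.06  1.24  0.12  2.11  1.85  0.89 -1.85]
B 55 0.0 [ 0.    1.35  0.12  1.17  0.79  1.23 -0.93]
C 55 0.0 [-0.21  1.35  0.08  1.17  0.74  1.31 -0.99]
place -0.11 0.0 [ 0.18  1.58 -0.31  0.51 -0.84  1.87  0.59]
place 0 0.0 [ 0.37  1.44 -0.44  1.03 -0.62  1.63  0.81]
place 0.11 0.0 [ 0.5   1.36 -0.42  1.36 -0.56  1.5   0.98]
```

Run:
```python
from h import *
from kin import *
c=capture("top"); i=cv2.imread("pics/a_top.png"); crop(i,295,115,375,215,6,"d1.png")
print("top rim",px2w(c,325,144.5,.032))
s=state();print(s["t"],fkp(s["qpos"])[2].round(3)[[1,3,5,7]])
for o in pics(c): print(o[0].round(4),round(o[1],1),np.round(o[2],4))
q=s["qpos"]
for t in(.7,.8):
  p,M=pickpose((.6455,-.1827),69.5,t,.024,.008)
  for sx in(1,-1): print(t,(p+M@[sx*.0935,-.0375,-.064]).round(3),(p+M@[sx*.0935,.0375,-.064]).round(3))
```

```text
top rim [ 0.78244543 -0.06349941  0.032     ]
3.65 [[-0.001 -0.009  0.347]
 [ 0.335 -0.073  0.795]
 [ 0.587 -0.134  0.568]
 [ 0.52  -0.319  0.308]]
[ 0.4577 -0.3998] 88.4 [0.0535 0.0872]
[ 0.7855 -0.312 ] 21.2 [0.0355 0.0624]
0.7 [ 0.766 -0.127  0.033] [ 0.746 -0.181  0.081]
0.7 [ 0.591 -0.062  0.033] [ 0.571 -0.116  0.081]
0.8 [ 0.767 -0.125  0.026] [ 0.748 -0.174  0.079]
0.8 [ 0.592 -0.06   0.026] [ 0.573 -0.109  0.079]
```

View pics/d1.png

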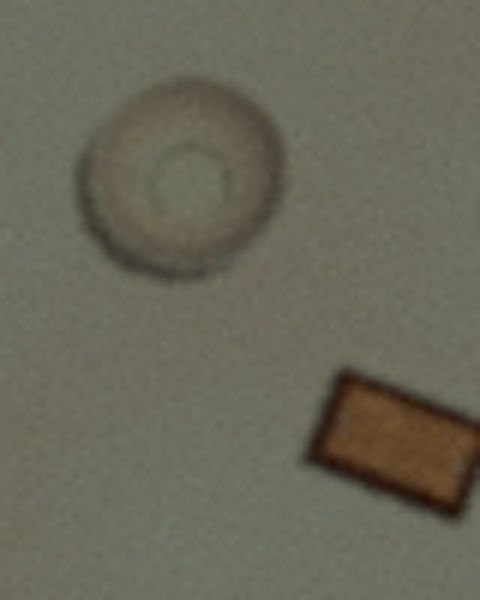

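```bash
cat >> h.py <<'E'
def fe2w(c,u,v,z):
    K=c["K"];T=np.array(c["pose"]);x=(u-K[0,2])/K[0,0];y=(v-K[1,2])/K[1,1];th=np.hypot(x,y)
    d=np.array([x/th*np.sin(th),y/th*np.sin(th),np.cos(th)]) if th>1e-9 else np.array([0,0,1.])
    d=T[:3,:3]@d;o=T[:3,3];return o+d*(z-o[2])/d[2]
def w2fe(c,p):
    T=np.array(c["pose"]);q=T[:3,:3].T@(np.asarray(p)-T[:3,3]);th=np.arctan2(np.hypot(q[0],q[1]),q[2]);a=np.arctan2(q[1],q[0])
    return np.array([c["K"][0,2]+c["K"][0,0]*th*np.cos(a),c["K"][1,2]+c["K"][1,1]*th*np.sin(a)])
E
cat > plan.py <<'E'
from kin import *
from h import state
import sys
def wp(p,M,rows_min=1,show=True,lin=45.,ang=.14):
    """print delta from the current pose to the target in tool axes, and rows needed"""
    s=state();Q=np.array(s["tcp_rot"]);d=Q.T@(np.array(p)-s["tcp_pos"])*1e3;w=R.from_matrix(Q.T@M).as_rotvec()
    n=max(rows_min,int(np.ceil(max(np.linalg.norm(d)/lin,np.linalg.norm(w)/ang))))
    print("t",s["t"],"total mm",d.round(1),"rot",w.round(3),"rows",n,"| per row",(d/n).round(1),(w/n).round(3))
    print("   target",np.round(p,4),"tcp",s["tcp_pos"].round(4),"q",s["qpos"].round(2))
E
python3 - <<'E'
from h import *
i=cv2.imread("pics/b_wrist.png");crop(i,220,0,500,140,2.8,"d2.png") if False else cv2.imwrite("pics/d2.png",cv2.resize(i[0:200,220:500],None,fx=2.8,fy=2.8,interpolation=cv2.INTER_CUBIC))
c=capture("wrist")
for C in((.4565,-.3995),(.6179,-.344)): print(w2fe(c,[*C,.012]).round(1))
for p in((287,91),(385,15)): print(fe2w(c,*p,.012).round(4))
E
```

```text
[288.4  93.7]
[384.4  14.8]
[ 0.457  -0.3945  0.012 ]
[ 0.6185 -0.3446  0.012 ]
```

View pics/d2.png

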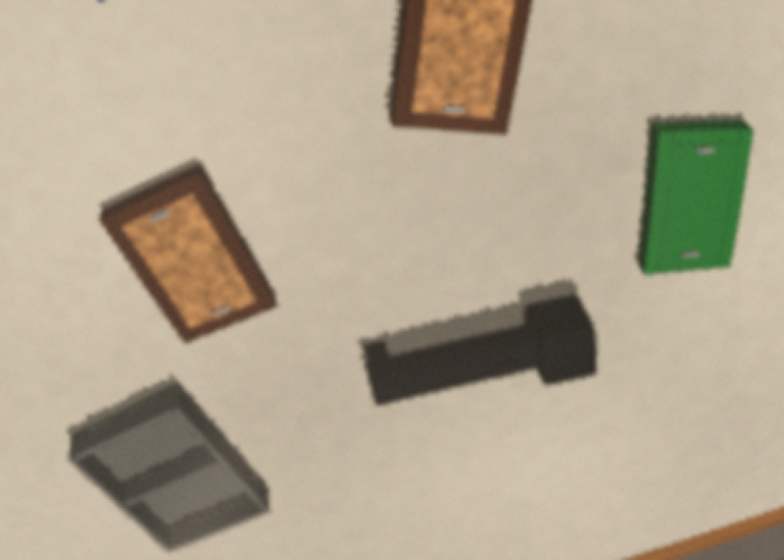

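Run:
```python
from plan import *
p,M=pickpose((.6455,-.1827),69.5,.75,.024,.008)
wp(p-M[:,2]*.10,M);
```

```text
t 3.7 total mm [  35.9 -352.9   21.2] rot [-0.101 -0.    -0.098] rows 8 | per row [  4.5 -44.1   2.7] [-0.013 -0.    -0.012]
   target [ 0.6778 -0.0964  0.0812] tcp [ 0.5195 -0.3194  0.308 ] q [ 0.12  0.65  0.05  1.64  0.69  1.1  -0.7 ]
```

Call:
{"op": "step_arm", "data": {
  "deltas": "5 -44 3 -0.012 0 -0.012 1;5 -44 3 -0.012 0 -0.012 1;5 -44 3 -0.012 0 -0.012 1;5 -44 3 -0.012 0 -0.012 1;5 -44 3 -0.012 0 -0.012 1;5 -44 3 -0.012 0 -0.012 1;0 0 0 0 0 0 1"
}}

```text
t: 4.4
tcp_pos: [0.6356, -0.169, 0.1306]
tcp_rot: [[0.918, -0.317, -0.237], [-0.394, -0.686, -0.611], [0.031, 0.655, -0.755]]
force: [-0.1, 0.2, 0.5]
width: 0.0879
```

Run:
```python
from plan import *
p,M=pickpose((.6455,-.1827),69.5,.75,.024,.008)
wp(p-M[:,2]*.10,M); 
from h import *
c=capture("wrist");cv2.imwrite("pics/e1.png",c["pixels"]); print(w2fe(c,[.6455,-.1827,.012]))
```

```text
t 4.4 total mm [  8.5 -95.6 -17.1] rot [-0.035  0.009 -0.056] rows 3 | per row [  2.8 -31.9  -5.7] [-0.012  0.003 -0.019]
   target [ 0.6778 -0.0964  0.0812] tcp [ 0.6356 -0.169   0.1306] q [-0.12  1.03  0.03  1.39  0.65  1.18 -0.92]
[332.47175772 110.73148269]
```

View pics/e1.png

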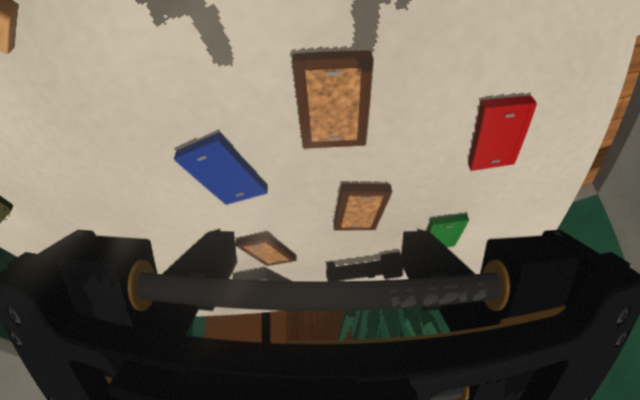

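Run:
```python
from h import *
i=cv2.imread("pics/e1.png");crop(i,275,35,395,165,5,"e2.png")
```

```text
(no output)
```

View pics/e2.png

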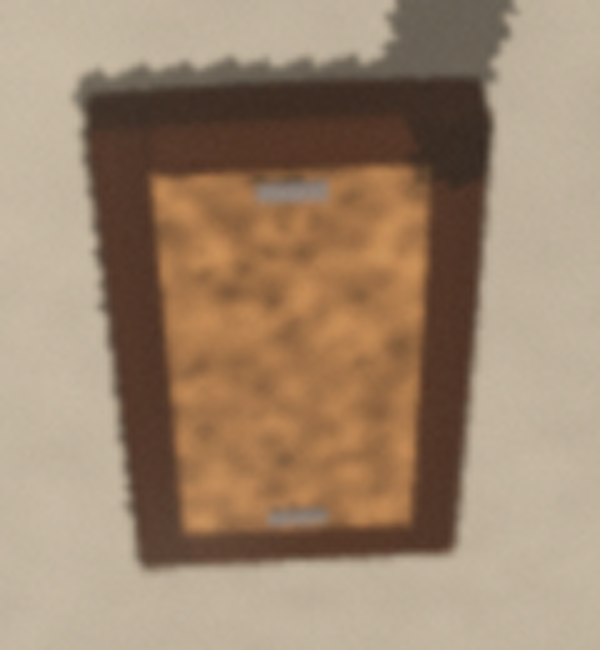

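```bash
cat >> h.py <<'E'
def rect_fe(c,pts,z=.012):
    """pts order: near-left, near-right, far-right, far-left ; near end = +l"""
    W=np.array([fe2w(c,u,v,z)[:2] for u,v in pts]); l=(W[0]+W[1])/2-(W[2]+W[3])/2
    print("centre",W.mean(0).round(4),"ang",np.degrees(np.arctan2(l[1],l[0])).round(1),"len",np.linalg.norm(l).round(4),"wid",np.linalg.norm(W[1]-W[0]).round(4),np.linalg.norm(W[2]-W[3]).round(4))
    return W.mean(0)
E
python3 - <<'E'
from h import *
c=capture("wrist")
f=lambda x,y:(275+x/5-.4,35+y/5-.4)
rect_fe(c,[f(90,130),f(490,118),f(455,550),f(142,568)])
E
```

```text
centre [ 0.6465 -0.1877] ang 69.3 len 0.0901 wid 0.0551 0.0559
```

Run:
```python
from plan import *
p,M=pickpose((.6463,-.1865),69.4,.75,.024,.008)
wp(p-M[:,2]*.07,M);
```

```text
t 4.5 total mm [   8.  -101.1   14.7] rot [-0.029  0.006 -0.064] rows 3 | per row [  2.7 -33.7   4.9] [-0.01   0.002 -0.021]
   target [ 0.6715 -0.1194  0.0592] tcp [ 0.635  -0.1758  0.1366] q [-0.12  1.03  0.04  1.39  0.66  1.18 -0.92]
```

Call:
{"op": "step_arm", "data": {
  "deltas": "2.5 -34 5 -0.01 0 -0.02 1;2.5 -34 5 -0.01 0 -0.02 1;2.5 -34 5 -0.01 0 -0.02 1;0 0 0 0 0 0 1;0 0 0 0 0 0 1"
}}

```text
t: 5.0
tcp_pos: [0.6716, -0.1357, 0.0695]
tcp_rot: [[0.926, -0.284, -0.248], [-0.377, -0.67, -0.639], [0.015, 0.685, -0.728]]
force: [-0.0, -0.0, 0.1]
width: 0.0881
```

Run:
```python
from plan import *
p,M=pickpose((.6463,-.1865),69.4,.75,.024,.008)
wp(p-M[:,2]*.07,M);wp(p,M)
```

```text
t 5.0 total mm [ -6.4 -18.   -3. ] rot [ 0.005  0.008 -0.03 ] rows 1 | per row [ -6.4 -18.   -3. ] [ 0.005  0.008 -0.03 ]
   target [ 0.6715 -0.1194  0.0592] tcp [ 0.6716 -0.1357  0.0695] q [-0.17  1.18  0.03  1.22  0.64  1.25 -0.92]
t 5.0 total mm [ -5.8 -18.4  67. ] rot [ 0.005  0.008 -0.03 ] rows 2 | per row [-2.9 -9.2 33.5] [ 0.003  0.004 -0.015]
   target [ 0.6547 -0.164   0.008 ] tcp [ 0.6716 -0.1357  0.0695] q [-0.17  1.18  0.03  1.22  0.64  1.25 -0.92]
```

Call:
{"op": "step_arm", "data": {
  "deltas": "-6 -18 -2 0.005 0.008 -0.03 1;0 -2 10 0 0 0 1;0 -1 15 0 0 0 1;0 0 15 0 0 0 1;0 0 0 0 0 0 1"
}}

```text
t: 5.5
tcp_pos: [0.6621, -0.1519, 0.0315]
tcp_rot: [[0.934, -0.266, -0.239], [-0.357, -0.68, -0.64], [0.007, 0.683, -0.73]]
force: [-0.2, 0.6, 0.1]
width: 0.0882
```

Run:
```python
from plan import *
p,M=pickpose((.6463,-.1865),69.4,.75,.024,.008)
wp(p,M)
```

```text
t 5.5 total mm [-2.7 -5.8 26.7] rot [ 0.002 -0.001 -0.009] rows 1 | per row [-2.7 -5.8 26.7] [ 0.002 -0.001 -0.009]
   target [ 0.6547 -0.164   0.008 ] tcp [ 0.6621 -0.1519  0.0315] q [-0.15  1.22  0.04  1.26  0.67  1.17 -0.94]
```

Call:
{"op": "step_arm", "data": {
  "deltas": "-3 -6 8 0 0 -0.009 1;0 0 9 0 0 0 1;0 0 9 0 0 0 1;0 0 0 0 0 0 1;0 0 0 0 0 0 1"
}}

```text
t: 6.0
tcp_pos: [0.6544, -0.165, 0.007]
tcp_rot: [[0.936, -0.257, -0.239], [-0.351, -0.683, -0.64], [0.002, 0.684, -0.73]]
force: [-1.3, 1.8, 3.1]
width: 0.0881
```

Run:
```python
from plan import *
p,M=pickpose((.6463,-.1865),69.4,.75,.024,.008)
wp(p,M)
from h import *
cv2.imwrite("pics/f1.png",capture("wrist")["pixels"])
```

```text
t 6.0 total mm [-0.  -0.  -1.5] rot [ 0.003 -0.002 -0.001] rows 1 | per row [-0.  -0.  -1.5] [ 0.003 -0.002 -0.001]
   target [ 0.6547 -0.164   0.008 ] tcp [ 0.6544 -0.165   0.007 ] q [-0.14  1.25  0.04  1.29  0.69  1.12 -0.96]
```

View pics/f1.png

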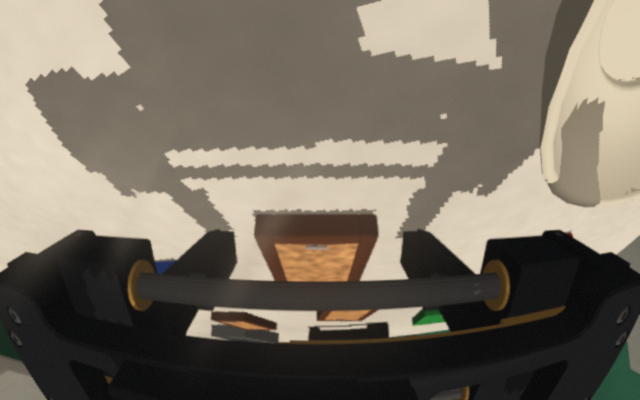

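Call:
{"op": "step_arm", "data": {
  "deltas": "0 0 -1.5 0 0 0 1;0 0 0 0 0 0 -1;0 0 0 0 0 0 -1;0 0 0 0 0 0 -1;0 0 0 0 0 0 -1;0 0 0 0 0 0 -1;0 0 0 0 0 0 -1",
  "grip_force": 35
}}

```text
t: 6.75
tcp_pos: [0.6549, -0.1635, 0.0076]
tcp_rot: [[0.937, -0.257, -0.238], [-0.35, -0.684, -0.64], [0.002, 0.683, -0.731]]
force: [-0.1, -0.6, -0.2]
width: 0.0556
```

```bash
python3 log.py
```

```text
6.75 [-0.143  1.246  0.041  1.285  0.692  1.122 -0.955] [ 0.6549 -0.1635  0.0076] [[0.937, -0.257, -0.238], [-0.35, -0.684, -0.64], [0.002, 0.683, -0.731]] [-0.12 -0.61 -0.25] 0.0556
```

Call:
{"op": "step_arm", "data": {
  "deltas": "0 7 -7 0 0 0 -1;0 14 -15 0 0 0 -1;0 28 -30 0 0 0 -1;0 28 -30 0 0 0 -1;0 28 -30 0 0 0 -1;0 20 -20 0 0 0 -1;0 0 0 0 0 0 -1"
}}

```text
t: 7.45
tcp_pos: [0.6541, -0.165, 0.2033]
tcp_rot: [[0.936, -0.26, -0.236], [-0.351, -0.685, -0.639], [0.004, 0.681, -0.732]]
force: [-0.1, 0.1, -0.5]
width: 0.0549
```

Run:
```python
from plan import *
from h import *
c=capture("wrist");cv2.imwrite("pics/g1.png",c["pixels"])
s=state(); print(s["tcp_pos"],s["width"],s["force"])
```

```text
[ 0.65341054 -0.16463078  0.20136987] 0.055231487572330186 [ 0.06672958 -0.10472058 -0.3715639 ]
```

View pics/g1.png

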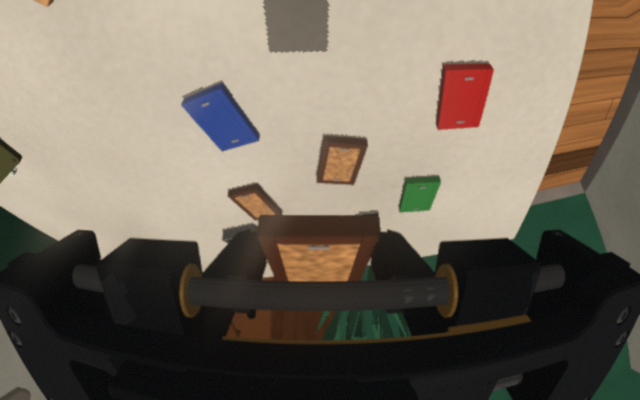

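```bash
cat >> kin.py <<'E'
def jac(q):
    X,M,_=fkp(q);J=np.zeros((6,7));e=1e-6
    for i in range(7):
        d=np.array(q,float);d[i]+=e;Y,N,_=fkp(d);J[:3,i]=(Y-X)/e;J[3:,i]=R.from_matrix(N@M.T).as_rotvec()/e
    return J
def sim(q,p,M,n=20):
    """straight-line interpolation with DLS min-norm; prints min margin"""
    X0,M0,_=fkp(q);w=R.from_matrix(M0.T@M).as_rotvec();q=np.array(q,float);mm=9;bad=None;mq=0
    for k in range(1,n+1):
        Xt=X0+(p-X0)*k/n;Mt=M0@R.from_rotvec(w*k/n).as_matrix();qs=q.copy()
        for _ in range(4):
            X,Mc,_=fkp(q);e=np.hstack([Xt-X,R.from_matrix(Mt@Mc.T).as_rotvec()]);J=jac(q)
            q=q+J.T@np.linalg.solve(J@J.T+1e-4*np.eye(6),e)
        mq=max(mq,np.abs(q-qs).max())
        g=np.minimum(q-LIM[:,0],LIM[:,1]-q)
        if g.min()<mm: mm=g.min();bad=(k,int(g.argmin())+1)
    X,Mc,P=fkp(q)
    print("margin",round(mm,3),bad,"maxstep",round(mq,2),"err mm",np.linalg.norm(X-p)*1e3,"q",q.round(2),"wristz",P[5][2].round(3),"elbow",P[3].round(2))
    return q
E
python3 - <<'E'
from plan import *
s=state();q=s["qpos"]
for y in(.13,.03,-.07):
    p,M=placepose(y,.75,.024,.008,up=.06,out=.02)
    print(p)
    q1=sim(q,p+[0,0,.1],M); q2=sim(q1,p,M);p,M=placepose(y,.75,.024,.008); sim(q2,p,M)
    e,qq=ik(p,M,q,10); print("  ik",e,qq.round(2))
wp(*placepose(.13,.75,.024,.008,up=.06,out=.02))
E
```

```text
[0.50766433 0.01189443 0.16818734]
margin 0.493 (20, 3) maxstep 0.09 err mm 7.08652735415864e-09 q [ 0.77  1.38 -0.98  1.37 -0.38  1.58  0.53] wristz 0.257 elbow [ 0.38 -0.41  0.44]
margin 0.496 (1, 3) maxstep 0.01 err mm 3.155196547663866e-10 q [ 0.75  1.52 -0.93  1.3  -0.29  1.58  0.6 ] wristz 0.157 elbow [ 0.4  -0.4   0.36]
margin 0.479 (20, 2) maxstep 0.0 err mm 9.124090249698215e-11 q [ 0.72  1.6  -0.91  1.31 -0.25  1.51  0.65] wristz 0.1 elbow [ 0.4  -0.39  0.32]
  ik 2.4728330567187345e-11 [ 0.56  1.48 -0.51  1.32 -0.55  1.62  0.96]
[0.59825825 0.05423521 0.16818734]
margin 0.423 (20, 6) maxstep 0.08 err mm 2.3462344489849982e-08 q [ 0.61  1.43 -0.99  1.09 -0.42  1.67  0.43] wristz 0.257 elbow [ 0.44 -0.34  0.41]
margin 0.408 (20, 6) maxstep 0.01 err mm 1.106129659917283e-09 q [ 0.58  1.57 -0.95  1.01 -0.34  1.68  0.51] wristz 0.157 elbow [ 0.46 -0.33  0.34]
margin 0.411 (1, 6) maxstep 0.0 err mm 2.7202489618479746e-10 q [ 0.56  1.64 -0.94  1.02 -0.31  1.63  0.57] wristz 0.1 elbow [ 0.46 -0.32  0.3 ]
  ik 9.799530540798448e-09 [ 0.4   1.53 -0.43  1.03 -0.71  1.76  0.87]
[0.68885217 0.09657599 0.16818734]
margin 0.261 (20, 6) maxstep 0.08 err mm 3.463508798519792e-07 q [ 0.41  1.51 -0.99  0.69 -0.46  1.83  0.3 ] wristz 0.257 elbow [ 0.51 -0.25  0.37]
margin 0.213 (20, 6) maxstep 0.01 err mm 3.3794206934955626e-08 q [ 0.38  1.64 -0.97  0.57 -0.41  1.88  0.38] wristz 0.157 elbow [ 0.51 -0.23  0.29]
margin 0.216 (1, 6) maxstep 0.0 err mm 4.254777197584852e-09 q [ 0.36  1.71 -0.95  0.59 -0.38  1.83  0.45] wristz 0.1 elbow [ 0.51 -0.22  0.26]
  ik 1.3392623550640602e-11 [ 0.25  1.64 -0.4   0.61 -0.86  1.92  0.65]
t 7.5 total mm [-198.5 -105.9  -53.7] rot [ 2.203 -0.418 -0.911] rows 18 | per row [-11.   -5.9  -3. ] [ 0.122 -0.023 -0.051]
   target [0.5077 0.0119 0.1682] tcp [ 0.6534 -0.1646  0.2014] q [-0.14  0.98  0.03  1.29  0.65  1.32 -0.79]
```

Run:
```python
from plan import *
p,M=placepose(.13,.75,.024,.008,up=.06,out=.02)
wp(p+[0,0,.1],M)
```

```text
t 7.5 total mm [-198.3  -37.8 -126.9] rot [ 2.203 -0.418 -0.911] rows 18 | per row [-11.   -2.1  -7.1] [ 0.122 -0.023 -0.051]
   target [0.5077 0.0119 0.2682] tcp [ 0.6534 -0.1646  0.2014] q [-0.14  0.98  0.03  1.29  0.65  1.32 -0.79]
```

Call:
{"op": "step_arm", "data": {
  "deltas": "-10 20 -22 0.06 -0.012 -0.025 -1;-10 20 -22 0.12 -0.023 -0.05 -1;-10 5 -10 0.12 -0.023 -0.05 -1;-10 0 -5 0.12 -0.023 -0.05 -1;-10 0 0 0.12 -0.023 -0.05 -1;-10 0 0 0.12 -0.023 -0.05 -1;-10 0 0 0.12 -0.023 -0.05 -1;-10 0 0 0.12 -0.023 -0.05 -1"
}}

```text
t: 8.3
tcp_pos: [0.5737, -0.1329, 0.282]
tcp_rot: [[0.962, -0.085, -0.261], [-0.018, -0.968, 0.249], [-0.274, -0.235, -0.933]]
force: [0.0, -0.1, -2.1]
width: 0.0554
```

Run:
```python
from plan import *
p,M=placepose(.13,.75,.024,.008,up=.06,out=.02)
wp(p+[0,0,.1],M)
```

```text
t 8.3 total mm [ -62.3 -131.4   66.2] rot [ 1.263 -0.213 -0.525] rows 10 | per row [ -6.2 -13.1   6.6] [ 0.126 -0.021 -0.052]
   target [0.5077 0.0119 0.2682] tcp [ 0.5737 -0.1329  0.282 ] q [ 0.45  0.79 -0.44  1.3   0.08  1.4   0.01]
```

Call:
{"op": "step_arm", "data": {
  "deltas": "-6 -12 4 0.126 -0.021 -0.052 -1;-6 -12 6 0.126 -0.021 -0.052 -1;-6 -12 8 0.126 -0.021 -0.052 -1;-6 -10 10 0.126 -0.021 -0.052 -1;-6 -8 12 0.126 -0.021 -0.052 -1;-6 -6 14 0.126 -0.021 -0.052 -1;-6 -4 15 0.126 -0.021 -0.052 -1;-4 0 10 0.126 -0.021 -0.052 -1"
}}

```text
t: 9.1
tcp_pos: [0.5025, -0.0402, 0.2734]
tcp_rot: [[0.925, -0.019, -0.379], [0.367, -0.208, 0.907], [-0.096, -0.978, -0.185]]
force: [0.4, -0.2, -1.0]
width: 0.0555
```

Run:
```python
from plan import *
p,M=placepose(.13,.75,.024,.008,up=.06,out=.02)
wp(p+[0,0,.1],M)
```

```text
t 9.1 total mm [24.4 -5.9 46.2] rot [ 0.219 -0.052 -0.101] rows 2 | per row [12.2 -2.9 23.1] [ 0.11  -0.026 -0.05 ]
   target [0.5077 0.0119 0.2682] tcp [ 0.5025 -0.0402  0.2734] q [ 0.79  1.21 -0.81  1.37 -0.37  1.59  0.52]
```

Call:
{"op": "step_arm", "data": {
  "deltas": "12 -3 10 0.11 -0.026 -0.05 -1;12 -3 8 0.09 -0.02 -0.04 -1;0 0 0 0.02 0 0 -1;0 0 0 0 0 0 -1;0 0 0 0 0 0 -1"
}}

```text
t: 9.6
tcp_pos: [0.5137, -0.0155, 0.2653]
tcp_rot: [[0.908, -0.044, -0.417], [0.418, 0.036, 0.908], [-0.025, -0.998, 0.051]]
force: [0.1, -0.2, -0.7]
width: 0.0551
```

Run:
```python
from plan import *
from h import *
p,M=placepose(.13,.75,.024,.008,up=.06,out=.02)
wp(p+[0,0,.1],M)
for n in("wrist","side","top"): cv2.imwrite(f"pics/h_{n}.png",capture(n)["pixels"])
```

```text
t 9.6 total mm [ 5.9 -1.6 27.5] rot [-0.016 -0.007 -0.024] rows 1 | per row [ 5.9 -1.6 27.5] [-0.016 -0.007 -0.024]
   target [0.5077 0.0119 0.2682] tcp [ 0.5137 -0.0155  0.2653] q [ 0.75  1.36 -0.87  1.31 -0.44  1.67  0.57]
```

View pics/h_wrist.png

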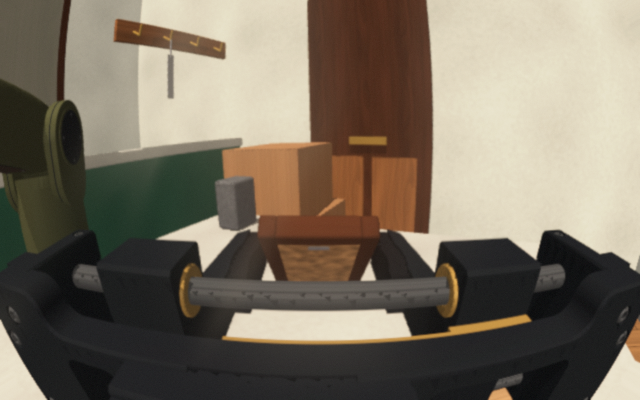

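View pics/h_side.png

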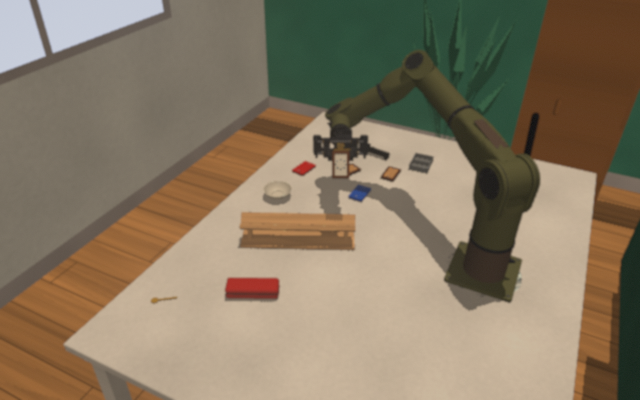

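Call:
{"op": "step_arm", "data": {
  "deltas": "6 0 14 -0.016 -0.007 -0.024 -1;0 0 14 0 0 0 -1;0 25 0 0 0 0 -1;0 25 0 0 0 0 -1;0 25 0 0 0 0 -1;0 10 0 0 0 0 -1;0 0 0 0 0 0 -1;0 0 0 0 0 0 -1"
}}

```text
t: 10.55
tcp_pos: [0.5095, 0.0122, 0.1837]
tcp_rot: [[0.908, 0.001, -0.419], [0.418, 0.02, 0.908], [0.009, -1.0, 0.017]]
force: [0.3, -0.1, -0.4]
width: 0.0556
```

Run:
```python
from plan import *
from h import *
p,M=placepose(.13,.75,.024,.008,up=.06,out=.02)
wp(p,M)
s=capture("side")
im=draw(s,ledge_T(*LED),5,(225,150,375,265)); cv2.imwrite("pics/i1.png",im)
```

```text
t 10.55 total mm [-2.  15.5  0.2] rot [ 0.018 -0.005  0.009] rows 1 | per row [-2.  15.5  0.2] [ 0.018 -0.005  0.009]
   target [0.5077 0.0119 0.1682] tcp [0.5095 0.0122 0.1837] q [ 0.72  1.46 -0.84  1.32 -0.37  1.58  0.67]
```

View pics/i1.png

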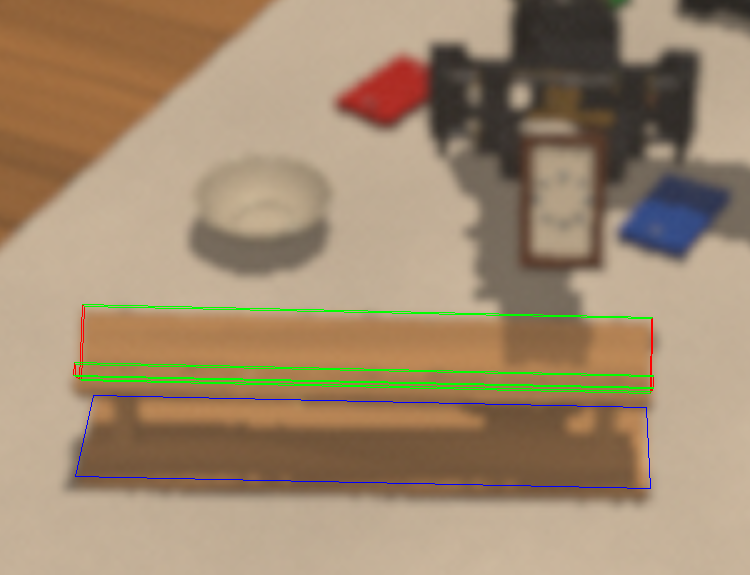

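Run:
```python
from plan import *
for u,o in((.06,.02),(.045,.01),(.028,.006)):
    wp(*placepose(.13,.75,.024,.008,up=u,out=o))
```

```text
t 10.6 total mm [-2.  15.6  0.3] rot [ 0.018 -0.005  0.009] rows 1 | per row [-2.  15.6  0.3] [ 0.018 -0.005  0.009]
   target [0.5077 0.0119 0.1682] tcp [0.5095 0.0122 0.1838] q [ 0.72  1.46 -0.84  1.32 -0.37  1.58  0.67]
t 10.6 total mm [-2.1 33.3  3.5] rot [ 0.018 -0.005  0.009] rows 1 | per row [-2.1 33.3  3.5] [ 0.018 -0.005  0.009]
   target [0.5062 0.0151 0.1505] tcp [0.5095 0.0122 0.1838] q [ 0.72  1.46 -0.84  1.32 -0.37  1.58  0.67]
t 10.6 total mm [-2.3 48.3 12.4] rot [ 0.018 -0.005  0.009] rows 2 | per row [-1.2 24.2  6.2] [ 0.009 -0.003  0.005]
   target [0.5023 0.0234 0.1357] tcp [0.5095 0.0122 0.1838] q [ 0.72  1.46 -0.84  1.32 -0.37  1.58  0.67]
```

Call:
{"op": "step_arm", "data": {
  "deltas": "-2 12 1 0.018 -0.005 0.009 -1;0 12 3 0 0 0 -1;0 12 4 0 0 0 -1;0 8 4 0 0 0 -1;0 0 0 0 0 0 -1;0 0 0 0 0 0 -1"
}}

```text
t: 11.2
tcp_pos: [0.5019, 0.0246, 0.1377]
tcp_rot: [[0.906, -0.014, -0.423], [0.424, 0.033, 0.905], [0.001, -0.999, 0.036]]
force: [0.2, -0.4, -0.8]
width: 0.0555
```

```bash
cat > pl.py <<'E'
# coordinates of the held picture in the ledge: up (a-.0), out, y
from plan import *
import sys
def where(t=.75,d=.024,h=.008,led=LED):
    s=state();Q=np.array(s["tcp_rot"]);p0,M=placepose(0,t,d,h,led)
    x0,y0,w=led; ex=np.array([np.cos(w),np.sin(w),0]);ey=np.array([-np.sin(w),np.cos(w),0]);ez=np.array([0,0,1.]);u=(ez-ex)*r_;n=(ex+ez)*r_
    D=s["tcp_pos"]-p0; f=s["force"]
    print("t",s["t"],"up %.1f out %.1f y %.1f mm"%(D@u*1e3,D@n*1e3,D@ey*1e3),"| F up %.1f out %.1f y %.1f"%(f@u,f@n,f@ey),"rot err",R.from_matrix(Q.T@M).as_rotvec().round(3),"w",round(s["width"]*1e3,1))
    print("  tool dirs: up",(Q.T@u).round(3),"out",(Q.T@n).round(3))
where()
E
python3 pl.py
```

```text
t 11.2 up 28.6 out 8.3 y 129.9 mm | F up -0.3 out -0.9 y 0.0 rot err [-0.001  0.     0.001] w 55.5
  tool dirs: up [ 0.    -0.732 -0.681] out [ 0.001 -0.681  0.732]
```

Call:
{"op": "step_arm", "data": {
  "deltas": "0 1.5 -1.6 0 0 0 -1;0 1.5 -1.6 0 0 0 -1;0 0 0 0 0 0 -1;0 0 0 0 0 0 -1"
}}

```text
t: 11.6
tcp_pos: [0.5035, 0.0217, 0.1358]
tcp_rot: [[0.906, -0.013, -0.424], [0.424, 0.034, 0.905], [0.003, -0.999, 0.037]]
force: [-1.1, 0.7, 0.1]
width: 0.0556
```

```bash
python3 pl.py
```

```text
t 11.6 up 29.6 out 4.6 y 129.6 mm | F up -0.7 out 0.9 y 0.7 rot err [-0.001  0.001  0.003] w 55.6
  tool dirs: up [ 0.001 -0.733 -0.681] out [ 0.003 -0.681  0.733]
```

Call:
{"op": "step_arm", "data": {
  "deltas": "0 1.5 -1.6 0 0 0 -1;0 0 0 0 0 0 -1;0 0 0 0 0 0 -1"
}}

```text
t: 11.9
tcp_pos: [0.5039, 0.0209, 0.1355]
tcp_rot: [[0.905, -0.013, -0.425], [0.426, 0.037, 0.904], [0.004, -0.999, 0.039]]
force: [-1.6, 2.2, 0.4]
width: 0.0554
```

```bash
python3 pl.py
python3 - <<'E'
from h import *
from kin import LED
s=capture("side"); im=draw(s,ledge_T(*LED),5,(225,150,375,265)); cv2.imwrite("pics/i2.png",im)
E
```

```text
t 11.9 up 30.0 out 3.8 y 129.6 mm | F up -1.6 out 2.2 y 0.5 rot err [-0.004  0.003  0.004] w 55.4
  tool dirs: up [ 0.001 -0.734 -0.679] out [ 0.004 -0.679  0.734]
```

View pics/i2.png

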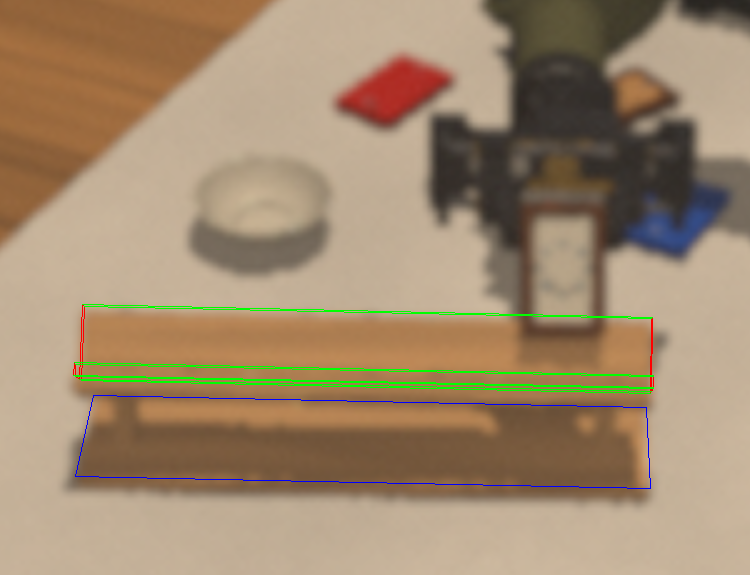

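Call:
{"op": "step_arm", "data": {
  "deltas": "0 -1 1 0.004 0 0 -1;0 3.6 3.4 0 0 0 -1;0 3.6 3.4 0 0 0 -1;0 3.6 3.4 0 0 0 -1;0 0 0 0 0 0 -1;0 0 0 0 0 0 -1"
}}

```text
t: 12.55
tcp_pos: [0.4991, 0.0318, 0.1248]
tcp_rot: [[0.906, -0.015, -0.424], [0.424, 0.04, 0.905], [0.004, -0.999, 0.042]]
force: [-0.0, 0.6, 1.2]
width: 0.0556
```

```bash
python3 pl.py
```

```text
t 12.55 up 14.0 out 4.7 y 129.4 mm | F up 0.4 out 1.2 y -0.2 rot err [-0.007  0.001  0.003] w 55.6
  tool dirs: up [ 0.002 -0.736 -0.677] out [ 0.003 -0.677  0.736]
```

Call:
{"op": "step_arm", "data": {
  "deltas": "0 2.8 2.8 -0.006 0 0 -1;0 2.8 2.8 0 0 0 -1;0 0 0 0 0 0 -1"
}}

```text
t: 12.85
tcp_pos: [0.4966, 0.0374, 0.1191]
tcp_rot: [[0.906, -0.011, -0.424], [0.424, 0.034, 0.905], [0.004, -0.999, 0.035]]
force: [-0.2, 0.4, -0.5]
width: 0.0553
```

```bash
python3 pl.py
```

```text
t 12.85 up 5.6 out 5.0 y 129.2 mm | F up -0.7 out -0.1 y 0.0 rot err [0.    0.001 0.004] w 55.3
  tool dirs: up [ 0.002 -0.732 -0.682] out [ 0.003 -0.682  0.732]
```

Call:
{"op": "step_arm", "data": {
  "deltas": "0 2.2 2.2 0 0 0 -1;0 0 0 0 0 0 -1;0 0 0 0 0 0 -1"
}}

```text
t: 13.15
tcp_pos: [0.4955, 0.0397, 0.1166]
tcp_rot: [[0.906, -0.012, -0.424], [0.424, 0.033, 0.905], [0.004, -0.999, 0.035]]
force: [0.0, 0.6, -0.0]
width: 0.0549
```

```bash
python3 pl.py
```

```text
t 13.15 up 2.1 out 5.0 y 129.2 mm | F up -0.4 out 0.4 y -0.3 rot err [0.    0.001 0.004] w 54.9
  tool dirs: up [ 0.002 -0.732 -0.682] out [ 0.003 -0.682  0.732]
```

Call:
{"op": "step_arm", "data": {
  "deltas": "0 1.6 1.6 0 0 0 -1;0 0 0 0 0 0 -1;0 0 0 0 0 0 -1"
}}

```text
t: 13.45
tcp_pos: [0.4949, 0.0413, 0.115]
tcp_rot: [[0.906, -0.011, -0.424], [0.424, 0.033, 0.905], [0.004, -0.999, 0.035]]
force: [-0.4, 1.1, 0.2]
width: 0.0555
```

```bash
python3 pl.py
```

```text
t 13.45 up -0.3 out 5.1 y 129.2 mm | F up -0.7 out 0.9 y -0.1 rot err [0.    0.    0.004] w 55.5
  tool dirs: up [ 0.002 -0.731 -0.682] out [ 0.003 -0.682  0.731]
```

Call:
{"op": "step_arm", "data": {
  "deltas": "0 1.6 1.6 0 0 0 -1;0 0 0 0 0 0 -1;0 0 0 0 0 0 -1"
}}

```text
t: 13.75
tcp_pos: [0.4942, 0.0428, 0.1133]
tcp_rot: [[0.906, -0.011, -0.423], [0.423, 0.033, 0.905], [0.004, -0.999, 0.035]]
force: [0.2, -0.3, 0.8]
width: 0.0553
```

```bash
python3 pl.py
python3 - <<'E'
from h import *
from kin import LED
s=capture("side"); im=draw(s,ledge_T(*LED),5,(225,150,375,265)); cv2.imwrite("pics/i3.png",cv2.resize(s["pixels"][150:265,225:375],None,fx=5,fy=5,interpolation=cv2.INTER_CUBIC))
E
```

```text
t 13.75 up -2.7 out 5.1 y 129.1 mm | F up 0.8 out 0.3 y -0.1 rot err [0.001 0.    0.004] w 55.3
  tool dirs: up [ 0.003 -0.731 -0.682] out [ 0.003 -0.682  0.731]
```

View pics/i3.png

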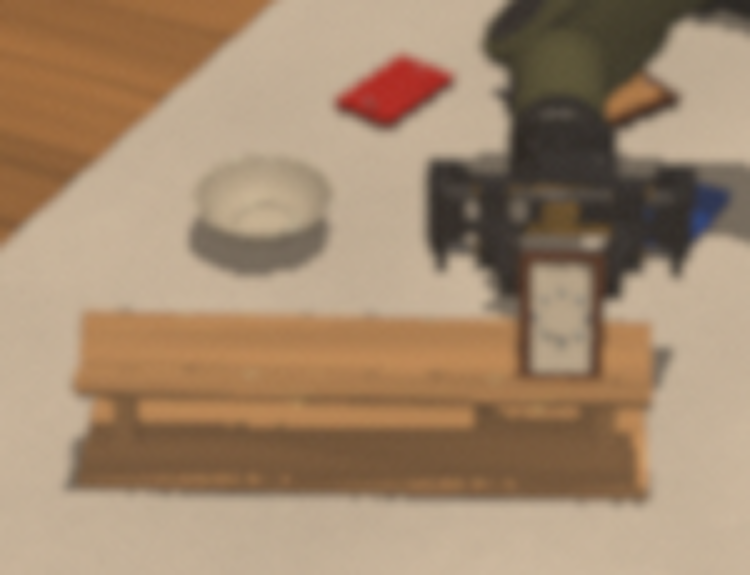

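Call:
{"op": "step_arm", "data": {
  "deltas": "0 1.6 1.6 0 0 0 -1;0 0 0 0 0 0 -1;0 0 0 0 0 0 -1"
}}

```text
t: 14.1
tcp_pos: [0.4935, 0.0444, 0.1117]
tcp_rot: [[0.906, -0.011, -0.423], [0.423, 0.033, 0.905], [0.004, -0.999, 0.035]]
force: [-0.9, 0.4, -0.1]
width: 0.0558
```

```bash
python3 pl.py
```

```text
t 14.1 up -5.1 out 5.1 y 129.1 mm | F up -0.6 out 0.5 y 0.7 rot err [0.001 0.    0.004] w 55.8
  tool dirs: up [ 0.003 -0.731 -0.682] out [ 0.003 -0.682  0.731]
```

Call:
{"op": "step_arm", "data": {
  "deltas": "0 1.6 1.6 0 0 0 -1;0 0 0 0 0 0 -1;0 0 0 0 0 0 -1"
}}

```text
t: 14.4
tcp_pos: [0.4929, 0.046, 0.11]
tcp_rot: [[0.906, -0.011, -0.423], [0.423, 0.033, 0.905], [0.004, -0.999, 0.034]]
force: [0.1, 0.3, -0.1]
width: 0.0553
```

```bash
python3 pl.py
```

```text
t 14.4 up -7.4 out 5.1 y 129.0 mm | F up -0.2 out 0.0 y -0.2 rot err [ 0.001 -0.     0.004] w 55.3
  tool dirs: up [ 0.003 -0.731 -0.682] out [ 0.003 -0.682  0.731]
```

Call:
{"op": "step_arm", "data": {
  "deltas": "0 1.6 1.6 0 0 0 -1;0 0 0 0 0 0 -1;0 0 0 0 0 0 -1"
}}

```text
t: 14.7
tcp_pos: [0.4929, 0.0459, 0.1101]
tcp_rot: [[0.907, -0.01, -0.422], [0.422, 0.035, 0.906], [0.006, -0.999, 0.036]]
force: [0.3, -0.1, 0.4]
width: 0.0552
```

```bash
python3 pl.py;  python3 - <<'E'
from h import *
s=capture("side");i=s["pixels"]; cv2.imwrite("pics/i4.png",cv2.resize(i[185:250,310:370],None,fx=9,fy=9,interpolation=cv2.INTER_CUBIC))
E
```

```text
t 14.7 up -7.3 out 5.2 y 129.0 mm | F up 0.4 out 0.2 y -0.2 rot err [-0.001 -0.002  0.006] w 55.2
  tool dirs: up [ 0.005 -0.732 -0.681] out [ 0.003 -0.681  0.732]
```

View pics/i4.png

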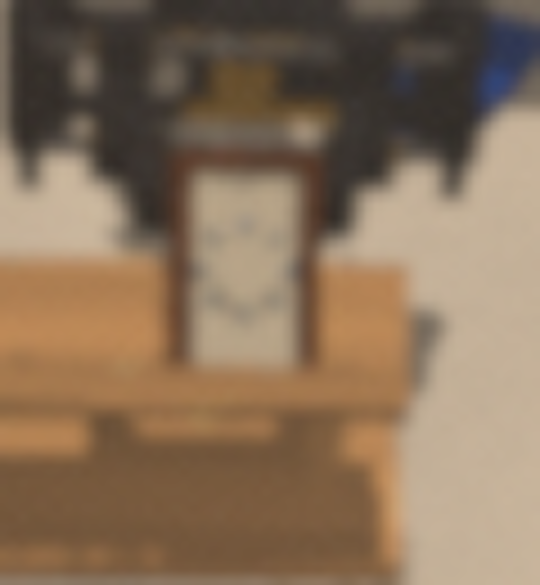

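Call:
{"op": "step_arm", "data": {
  "deltas": "0 0 0 0 0 0 -0.3;0 0 0 0 0 0 0;0 0 0 0 0 0 0.5;0 0 0 0 0 0 1;0 0 0 0 0 0 1;0 0 0 0 0 0 1"
}}

```text
t: 15.35
tcp_pos: [0.4926, 0.0466, 0.11]
tcp_rot: [[0.906, -0.011, -0.423], [0.423, 0.036, 0.906], [0.006, -0.999, 0.037]]
force: [0.4, 1.0, 0.1]
width: 0.0853
```

```bash
python3 pl.py;  python3 - <<'E'
from h import *
s=capture("side");i=s["pixels"]; cv2.imwrite("pics/i5.png",cv2.resize(i[185:250,310:370],None,fx=9,fy=9,interpolation=cv2.INTER_CUBIC))
E
```

```text
t 15.35 up -7.9 out 5.6 y 129.0 mm | F up -0.5 out 0.6 y -0.8 rot err [-0.002 -0.001  0.006] w 85.3
  tool dirs: up [ 0.005 -0.733 -0.68 ] out [ 0.003 -0.68   0.733]
```

View pics/i5.png

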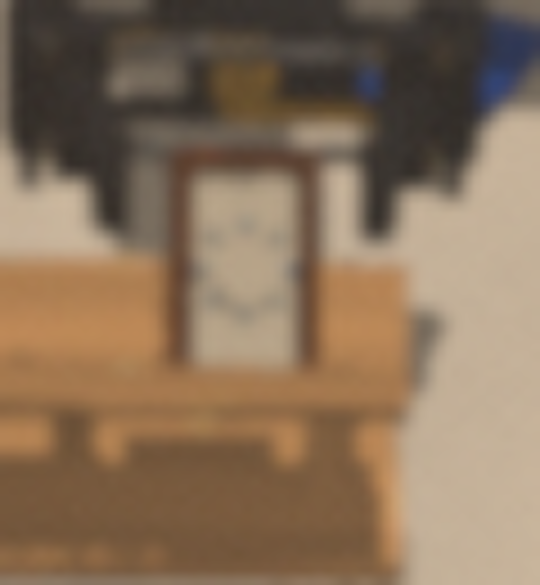

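Call:
{"op": "step_arm", "data": {
  "deltas": "0 0 -15 0 0 0 1;0 0 -35 0 0 0 1;0 -10 -40 0 0 0 1;0 -40 -20 0 0 0 1;0 -40 0 0 0 0 1;0 -40 0 0 0 0 1"
}}

```text
t: 16.0
tcp_pos: [0.54, -0.0602, 0.2334]
tcp_rot: [[0.904, -0.023, -0.426], [0.427, 0.039, 0.904], [-0.004, -0.999, 0.045]]
force: [0.0, -0.0, -1.4]
width: 0.088
```

```bash
sed -i 's/^LED=.*/LED=(.5917,.1392,2.008)/' kin.py
python3 - <<'E'
from plan import *
from h import *
s=capture("side");i=s["pixels"]; cv2.imwrite("pics/j1.png",cv2.resize(i[130:270,220:420],None,fx=4,fy=4,interpolation=cv2.INTER_CUBIC))
c=capture("top")
for o in pics(c): print(o[0].round(4),round(o[1],1),np.round(o[2],4))
p,M=pickpose((.6179,-.347),63.4,.75,.024,.008); p=p-M[:,2]*.1+[0,0,.08]
wp(p,M); sim(state()["qpos"],p,M)
E
```

```text
[ 0.4553 -0.3996] 89.7 [0.0492 0.0863]
[ 0.62  -0.344] 63.5 [0.0564 0.0876]
[ 0.643  -0.1615] 24.0 [0.0206 0.1659]
[ 0.7857 -0.2767] 79.9 [0.057  0.0909]
t 16.1 total mm [  19.1   67.5 -237.8] rot [-2.166  0.47   1.035] rows 18 | per row [  1.1   3.8 -13.2] [-0.12   0.026  0.057]
   target [ 0.6592 -0.2646  0.1612] tcp [ 0.5416 -0.0605  0.2385] q [ 0.73  1.43 -0.84  1.1  -0.41  1.83  0.57]
margin 0.297 (1, 6) maxstep 0.09 err mm 8.641549554516531e-08 q [-0.05  1.08  0.18  1.2   0.55  1.26 -0.68] wristz 0.4 elbow [ 0.5  -0.01  0.62]
```

View pics/j1.png

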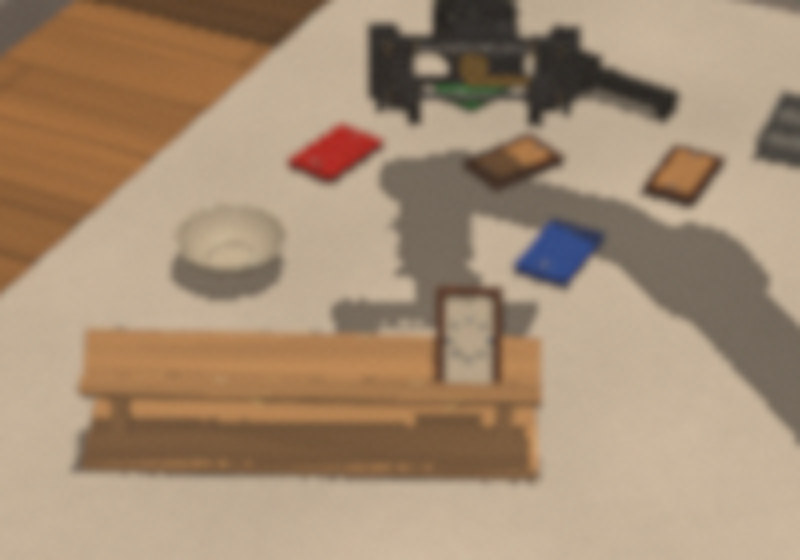

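Call:
{"op": "step_arm", "data": {
  "deltas": "0 -10 -25 -0.12 0.026 0.057 1;0 -5 -25 -0.12 0.026 0.057 1;0 0 -25 -0.12 0.026 0.057 1;0 0 -20 -0.12 0.026 0.057 1;0 5 -15 -0.12 0.026 0.057 1;0 10 -8 -0.12 0.026 0.057 1;0 10 0 -0.12 0.026 0.057 1;0 10 0 -0.12 0.026 0.057 1"
}}

```text
t: 16.9
tcp_pos: [0.5837, -0.1956, 0.244]
tcp_rot: [[0.952, -0.123, -0.281], [0.036, -0.864, 0.502], [-0.304, -0.488, -0.818]]
force: [-0.5, 0.9, -0.5]
width: 0.0882
```

```bash
cat > wp_b.py <<'E'
from plan import *
p,M=pickpose((.6185,-.346),63.4,.75,.024,.008); p=p-M[:,2]*.1+[0,0,.08]
wp(p,M)
E
python3 wp_b.py
```

```text
t 16.9 total mm [95.2 89.8 12.2] rot [-1.172  0.264  0.56 ] rows 10 | per row [9.5 9.  1.2] [-0.117  0.026  0.056]
   target [ 0.6598 -0.2636  0.1612] tcp [ 0.5837 -0.1956  0.244 ] q [ 0.62  0.99 -0.5   1.09 -0.03  1.57  0.2 ]
```

Call:
{"op": "step_arm", "data": {
  "deltas": "9 9 1 -0.12 0.026 0.057 1;9 9 1 -0.12 0.026 0.057 1;9 7 1 -0.12 0.026 0.057 1;9 5 2 -0.12 0.026 0.057 1;9 0 4 -0.12 0.026 0.057 1;9 0 6 -0.12 0.026 0.057 1;9 0 6 -0.12 0.026 0.057 1;9 0 6 -0.12 0.026 0.057 1"
}}

```text
t: 17.7
tcp_pos: [0.6401, -0.242, 0.193]
tcp_rot: [[0.91, -0.301, -0.285], [-0.406, -0.786, -0.466], [-0.084, 0.54, -0.838]]
force: [-0.4, -0.5, 0.0]
width: 0.0881
```

```bash
python3 wp_b.py
```

```text
t 17.7 total mm [29.3 -6.1 31.1] rot [-0.176  0.038  0.087] rows 2 | per row [14.7 -3.1 15.6] [-0.088  0.019  0.044]
   target [ 0.6598 -0.2636  0.1612] tcp [ 0.6401 -0.242   0.193 ] q [ 0.05  0.96  0.01  1.26  0.52  1.27 -0.57]
```

Call:
{"op": "step_arm", "data": {
  "deltas": "15 -3 12 -0.1 0.02 0.045 1;15 -3 12 -0.1 0.02 0.045 1;0 0 0 0 0 0 1;0 0 0 0 0 0 1"
}}

```text
t: 18.1
tcp_pos: [0.6629, -0.2535, 0.1614]
tcp_rot: [[0.899, -0.308, -0.311], [-0.438, -0.639, -0.632], [-0.004, 0.704, -0.71]]
force: [0.3, -1.0, 0.5]
width: 0.088
```

```bash
python3 wp_b.py
python3 - <<'E'
from h import *
c=capture("wrist");cv2.imwrite("pics/k1.png",c["pixels"]);u,v=w2fe(c,[.6185,-.346,.012]).astype(int);print(u,v)
import pickle;pickle.dump(c,open("k1.pkl","wb"))
u0,v0=max(u-65,0),max(v-65,0);print(u0,v0);crop(c["pixels"],u0,v0,u0+130,v0+130,5,"k2.png")
E
```

```text
t 18.1 total mm [1.6 7.2 7.5] rot [ 0.032 -0.005  0.011] rows 1 | per row [1.6 7.2 7.5] [ 0.032 -0.005  0.011]
   target [ 0.6598 -0.2636  0.1612] tcp [ 0.6629 -0.2535  0.1614] q [-0.05  1.09  0.12  1.18  0.61  1.31 -0.72]
319 148
254 83
```

View pics/k2.png

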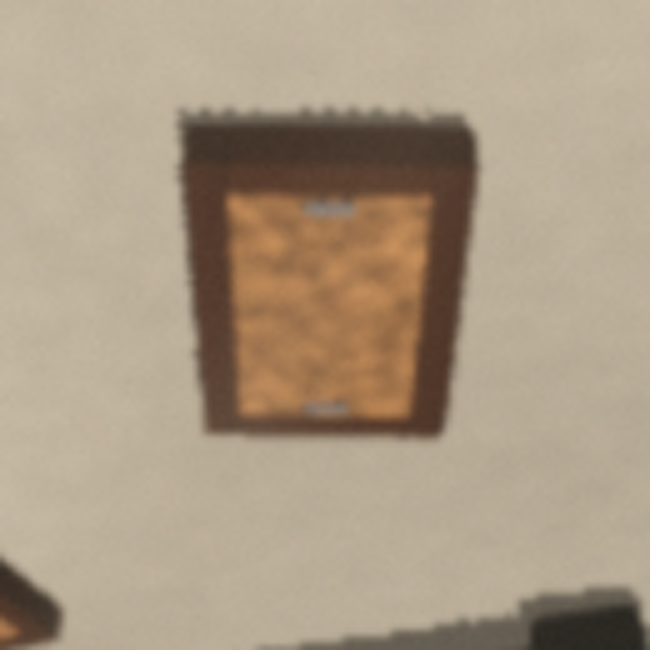

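Run:
```python
from h import *
import pickle;c=pickle.load(open("k1.pkl","rb"))
f=lambda x,y:(254+x/5-.4,83+y/5-.4)
rect_fe(c,[f(186,162),f(474,164),f(441,434),f(207,432)])
```

```text
centre [ 0.6202 -0.3407] ang 63.3 len 0.0883 wid 0.0535 0.0541
```

```bash
cat > wp_b.py <<'E'
from plan import *
import sys
p,M=pickpose((.6196,-.3425),63.3,.75,.025,.0085); b=float(sys.argv[1])
wp(p-M[:,2]*b,M)
E
python3 wp_b.py .04
```

```text
t 18.15 total mm [  2.  -53.2 120.5] rot [ 0.03  -0.005  0.013] rows 3 | per row [  0.7 -17.7  40.2] [ 0.01  -0.002  0.004]
   target [ 0.6431 -0.2958  0.0378] tcp [ 0.6625 -0.253   0.1609] q [-0.05  1.09  0.12  1.18  0.61  1.31 -0.72]
```

Call:
{"op": "step_arm", "data": {
  "deltas": "1 -20 25 0.01 -0.002 0.004 1;1 -20 25 0.01 0 0.004 1;0 -12 25 0.01 0 0.004 1;0 -3 22 0 0 0 1;0 0 12 0 0 0 1;0 0 0 0 0 0 1;0 0 0 0 0 0 1"
}}

```text
t: 18.85
tcp_pos: [0.6493, -0.2939, 0.0529]
tcp_rot: [[0.889, -0.349, -0.297], [-0.458, -0.656, -0.6], [0.015, 0.67, -0.742]]
force: [0.6, 0.7, 0.0]
width: 0.088
```

```bash
python3 wp_b.py 0
```

```text
t 18.85 total mm [-5.1 -6.  54.2] rot [-0.016 -0.004 -0.017] rows 2 | per row [-2.5 -3.  27.1] [-0.008 -0.002 -0.008]
   target [ 0.6308 -0.3202  0.0085] tcp [ 0.6493 -0.2939  0.0529] q [ 0.02  1.2   0.12  1.23  0.63  1.11 -0.81]
```

Call:
{"op": "step_arm", "data": {
  "deltas": "-5 -6 10 -0.016 -0.004 -0.016 1;0 0 15 0 0 0 1;0 0 14 0 0 0 1;0 0 6 0 0 0 1;0 0 0 0 0 0 1;0 0 0 0 0 0 1"
}}

```text
t: 19.45
tcp_pos: [0.6341, -0.3158, 0.0149]
tcp_rot: [[0.894, -0.33, -0.303], [-0.448, -0.654, -0.61], [0.003, 0.681, -0.733]]
force: [0.0, -0.2, 0.1]
width: 0.0881
```

```bash
python3 wp_b.py 0
```

```text
t 19.45 total mm [-1.  -0.4  8.4] rot [-0.001 -0.003 -0.001] rows 1 | per row [-1.  -0.4  8.4] [-0.001 -0.003 -0.001]
   target [ 0.6308 -0.3202  0.0085] tcp [ 0.6341 -0.3158  0.0149] q [ 0.04  1.25  0.14  1.26  0.66  1.05 -0.83]
```

Call:
{"op": "step_arm", "data": {
  "deltas": "-1 0 6 0 0 0 1;0 0 3.5 0 0 0 1;0 0 0 0 0 0 1;0 0 0 0 0 0 1"
}}

```text
t: 19.85
tcp_pos: [0.631, -0.3211, 0.0079]
tcp_rot: [[0.894, -0.331, -0.301], [-0.447, -0.654, -0.61], [0.004, 0.68, -0.733]]
force: [0.1, -0.3, 0.3]
width: 0.0884
```

```bash
python3 wp_b.py 0
python3 - <<'E'
from h import *
cv2.imwrite("pics/l1.png",capture("wrist")["pixels"])
E
```

```text
t 19.85 total mm [-0.5 -0.2 -1. ] rot [-0.002 -0.005 -0.001] rows 1 | per row [-0.5 -0.2 -1. ] [-0.002 -0.005 -0.001]
   target [ 0.6308 -0.3202  0.0085] tcp [ 0.631  -0.3211  0.0079] q [ 0.04  1.26  0.14  1.27  0.67  1.03 -0.83]
```

View pics/l1.png

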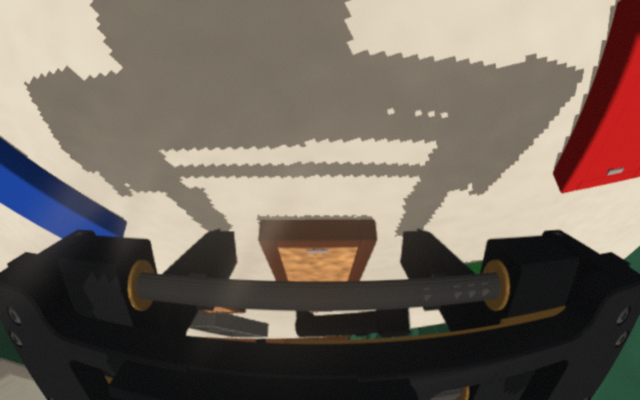

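Call:
{"op": "step_arm", "data": {
  "deltas": "0 0 0 0 0 0 -1;0 0 0 0 0 0 -1;0 0 0 0 0 0 -1;0 0 0 0 0 0 -1;0 0 0 0 0 0 -1;0 0 0 0 0 0 -1",
  "grip_force": 35
}}

```text
t: 20.5
tcp_pos: [0.6316, -0.3207, 0.0083]
tcp_rot: [[0.895, -0.331, -0.3], [-0.447, -0.655, -0.61], [0.005, 0.68, -0.734]]
force: [0.2, -1.1, -0.5]
width: 0.0551
```

Call:
{"op": "step_arm", "data": {
  "deltas": "0 7 -7 0 0 0 -1;0 14 -15 0 0 0 -1;0 28 -30 0 0 0 -1;0 28 -30 0 0 0 -1;0 28 -30 0 0 0 -1;0 28 -30 0 0 0 -1;0 20 -22 0 0 0 -1;0 0 0 0 0 0 -1"
}}

```text
t: 21.3
tcp_pos: [0.6295, -0.3215, 0.2507]
tcp_rot: [[0.894, -0.335, -0.297], [-0.448, -0.655, -0.609], [0.01, 0.678, -0.735]]
force: [0.4, -0.6, -0.5]
width: 0.0552
```

```bash
cat > wp_p.py <<'E'
from plan import *
import sys
y,u,o,z=[float(v) for v in sys.argv[1:5]]
p,M=placepose(y,.75,.024,.008,up=u,out=o);wp(p+[0,0,z],M)
if len(sys.argv)>5: sim(state()["qpos"],p+[0,0,z],M)
E
python3 wp_p.py .03 .06 .02 .1 s;  python3 - <<'E'
from h import *
print(state()["width"]);cv2.imwrite("pics/l2.png",capture("wrist")["pixels"])
E
```

```text
t 21.3 total mm [-200.3 -226.2 -234.8] rot [ 2.159 -0.483 -1.023] rows 18 | per row [-11.1 -12.6 -13. ] [ 0.12  -0.027 -0.057]
   target [0.596  0.0592 0.2682] tcp [ 0.6295 -0.3215  0.2507] q [ 0.05  0.93  0.13  1.25  0.63  1.29 -0.61]
margin 0.41 (20, 6) maxstep 0.08 err mm 3.148099650725072e-08 q [ 0.58  1.4  -0.88  1.11 -0.5   1.68  0.5 ] wristz 0.257 elbow [ 0.45 -0.33  0.43]
0.05522912231823859
```

View pics/l2.png

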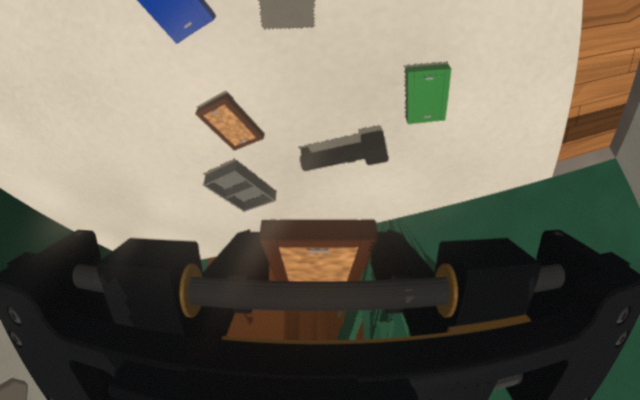

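Call:
{"op": "step_arm", "data": {
  "deltas": "-8 -12 -11 0.12 -0.027 -0.057 -1;-8 -12 -11 0.12 -0.027 -0.057 -1;-7 -14 -10 0.12 -0.027 -0.057 -1;-5 -16 -9 0.12 -0.027 -0.057 -1;-3 -18 -7 0.12 -0.027 -0.057 -1;-3 -18 -5 0.12 -0.027 -0.057 -1;-3 -18 -4 0.12 -0.027 -0.057 -1;-3 -18 -2 0.12 -0.027 -0.057 -1"
}}

```text
t: 22.15
tcp_pos: [0.6338, -0.1634, 0.2697]
tcp_rot: [[0.949, -0.151, -0.278], [-0.047, -0.936, 0.349], [-0.313, -0.318, -0.895]]
force: [0.3, 0.1, -1.3]
width: 0.0554
```

```bash
python3 wp_p.py .03 .06 .02 .1 s
```

```text
t 22.15 total mm [ -45.9 -202.2   89.5] rot [ 1.151 -0.237 -0.561] rows 10 | per row [ -4.6 -20.2   9. ] [ 0.115 -0.024 -0.056]
   target [0.596  0.0592 0.2682] tcp [ 0.6338 -0.1634  0.2697] q [ 0.45  0.95 -0.38  0.99  0.    1.6   0.06]
margin 0.406 (20, 6) maxstep 0.03 err mm 6.7043605299106855e-09 q [ 0.57  1.39 -0.87  1.11 -0.51  1.68  0.51] wristz 0.257 elbow [ 0.45 -0.32  0.44]
```

Call:
{"op": "step_arm", "data": {
  "deltas": "-4 -20 7 0.12 -0.025 -0.058 -1;-4 -19 9 0.12 -0.025 -0.058 -1;-4 -17 12 0.12 -0.025 -0.058 -1;-4 -15 15 0.12 -0.025 -0.058 -1;0 -12 17 0.12 -0.025 -0.058 -1;0 -9 18 0.12 -0.025 -0.058 -1;0 -6 20 0.12 -0.025 -0.058 -1;0 -4 20 0.12 -0.025 -0.058 -1"
}}

```text
t: 22.95
tcp_pos: [0.5859, -0.0028, 0.2637]
tcp_rot: [[0.92, -0.038, -0.39], [0.381, -0.146, 0.913], [-0.091, -0.989, -0.12]]
force: [0.7, 0.9, -1.1]
width: 0.0554
```

```bash
python3 wp_p.py .03 .06 .02 .1 s
```

```text
t 22.95 total mm [ 32.5 -13.8  52.2] rot [ 0.154 -0.041 -0.093] rows 2 | per row [16.2 -6.9 26.1] [ 0.077 -0.02  -0.047]
   target [0.596  0.0592 0.2682] tcp [ 0.5859 -0.0028  0.2637] q [ 0.63  1.31 -0.79  1.12 -0.45  1.7   0.46]
margin 0.395 (1, 6) maxstep 0.0 err mm 3.094509717400619e-10 q [ 0.57  1.39 -0.86  1.11 -0.51  1.69  0.52] wristz 0.257 elbow [ 0.45 -0.32  0.44]
```

Call:
{"op": "step_arm", "data": {
  "deltas": "16 -7 20 0.08 -0.02 -0.047 -1;16 -7 20 0.08 -0.02 -0.047 -1;0 0 8 0 0 0 -1;0 20 4 0 0 0 -1;0 25 0 0 0 0 -1;0 20 0 0 0 0 -1;0 0 0 0 0 0 -1"
}}

```text
t: 23.65
tcp_pos: [0.5855, 0.0625, 0.1935]
tcp_rot: [[0.904, -0.039, -0.427], [0.428, 0.036, 0.903], [-0.02, -0.999, 0.049]]
force: [-0.2, -0.2, -1.7]
width: 0.0551
```

```bash
python3 wp_p.py .03 .06 .02 0;python3 wp_p.py .03 .03 .006 0;python3 pl.py
```

```text
t 23.65 total mm [ 8.6 24.7 -8.6] rot [-0.013  0.004 -0.02 ] rows 1 | per row [ 8.6 24.7 -8.6] [-0.013  0.004 -0.02 ]
   target [0.596  0.0592 0.1682] tcp [0.5855 0.0625 0.1935] q [ 0.56  1.49 -0.83  1.09 -0.47  1.67  0.58]
t 23.65 total mm [ 9.2 56.4  1.2] rot [-0.013  0.004 -0.02 ] rows 2 | per row [ 4.6 28.2  0.6] [-0.007  0.002 -0.01 ]
   target [0.5912 0.0695 0.1371] tcp [0.5855 0.0625 0.1935] q [ 0.56  1.49 -0.83  1.09 -0.47  1.67  0.58]
t 23.65 up 72.7 out 43.1 y 38.1 mm | F up -1.2 out -1.3 y 0.3 rot err [-0.013  0.004 -0.02 ] w 55.1
  tool dirs: up [-0.018 -0.741 -0.672] out [-0.01  -0.672  0.741]
```

Call:
{"op": "step_arm", "data": {
  "deltas": "9 20 -4 -0.013 0.004 -0.02 -1;0 15 -2 0 0 0 -1;0 12 4 0 0 0 -1;0 8 5 0 0 0 -1;0 0 0 0 0 0 -1;0 0 0 0 0 0 -1"
}}

```text
t: 24.25
tcp_pos: [0.5916, 0.0692, 0.1395]
tcp_rot: [[0.907, -0.012, -0.421], [0.422, 0.031, 0.906], [0.002, -0.999, 0.034]]
force: [-0.1, 0.4, -0.1]
width: 0.0548
```

```bash
python3 pl.py;python3 wp_p.py .03 .03 .006 0
```

```text
t 24.25 up 32.1 out 7.4 y 29.8 mm | F up -0.4 out 0.2 y -0.1 rot err [ 0.002 -0.002  0.002] w 54.8
  tool dirs: up [ 0.003 -0.73  -0.683] out [ 0.    -0.683  0.73 ]
t 24.25 total mm [-0.2  2.5  0.4] rot [ 0.002 -0.002  0.002] rows 1 | per row [-0.2  2.5  0.4] [ 0.002 -0.002  0.002]
   target [0.5912 0.0695 0.1371] tcp [0.5916 0.0692 0.1395] q [ 0.54  1.57 -0.82  1.03 -0.43  1.67  0.63]
```

Call:
{"op": "step_arm", "data": {
  "deltas": "0 1.7 -1.8 0 0 0 -1;0 1.7 -1.8 0 0 0 -1;0 0 0 0 0 0 -1;0 0 0 0 0 0 -1"
}}

```text
t: 24.65
tcp_pos: [0.5938, 0.0654, 0.1377]
tcp_rot: [[0.907, -0.01, -0.421], [0.421, 0.032, 0.906], [0.004, -0.999, 0.033]]
force: [-0.1, 1.3, -0.2]
width: 0.0551
```

```bash
python3 pl.py
```

```text
t 24.65 up 33.8 out 3.0 y 29.3 mm | F up -1.0 out 0.8 y -0.4 rot err [ 0.003 -0.002  0.005] w 55.1
  tool dirs: up [ 0.005 -0.73  -0.683] out [ 0.001 -0.683  0.73 ]
```

Call:
{"op": "step_arm", "data": {
  "deltas": "0 1.3 -1.3 0 0 0 -1;0 0 0 0 0 0 -1;0 0 0 0 0 0 -1"
}}

```text
t: 24.95
tcp_pos: [0.5946, 0.0641, 0.1366]
tcp_rot: [[0.907, -0.009, -0.421], [0.421, 0.032, 0.907], [0.005, -0.999, 0.033]]
force: [0.6, 0.1, -0.7]
width: 0.0553
```

```bash
python3 pl.py
```

```text
t 24.95 up 34.2 out 1.2 y 29.2 mm | F up -0.4 out -0.6 y -0.6 rot err [ 0.003 -0.003  0.005] w 55.3
  tool dirs: up [ 0.005 -0.73  -0.683] out [ 0.002 -0.683  0.73 ]
```

Call:
{"op": "step_arm", "data": {
  "deltas": "0 1.3 -1.3 0 0 0 -1;0 0 0 0 0 0 -1;0 0 0 0 0 0 -1"
}}

```text
t: 25.25
tcp_pos: [0.5949, 0.0634, 0.136]
tcp_rot: [[0.907, -0.01, -0.422], [0.422, 0.034, 0.906], [0.006, -0.999, 0.035]]
force: [-0.5, 1.1, 0.1]
width: 0.0548
```

```bash
python3 pl.py
```

```text
t 25.25 up 34.2 out 0.2 y 29.2 mm | F up -0.8 out 0.9 y 0.0 rot err [ 0.    -0.002  0.006] w 54.8
  tool dirs: up [ 0.005 -0.731 -0.682] out [ 0.003 -0.682  0.731]
```

Call:
{"op": "step_arm", "data": {
  "deltas": "0 1.3 -1.3 0 0 0 -1;0 0 0 0 0 0 -1;0 0 0 0 0 0 -1"
}}

```text
t: 25.55
tcp_pos: [0.5952, 0.0628, 0.1354]
tcp_rot: [[0.906, -0.01, -0.423], [0.423, 0.036, 0.905], [0.006, -0.999, 0.037]]
force: [-0.6, 1.6, -0.1]
width: 0.0553
```

```bash
python3 pl.py
python3 - <<'E'
from h import *
s=capture("side");i=s["pixels"]; cv2.imwrite("pics/m1.png",cv2.resize(i[150:265,225:375],None,fx=5,fy=5,interpolation=cv2.INTER_CUBIC))
E
```

```text
t 25.55 up 34.3 out -0.6 y 29.2 mm | F up -1.3 out 1.2 y -0.2 rot err [-0.002 -0.     0.006] w 55.3
  tool dirs: up [ 0.005 -0.733 -0.68 ] out [ 0.004 -0.68   0.733]
```

View pics/m1.png

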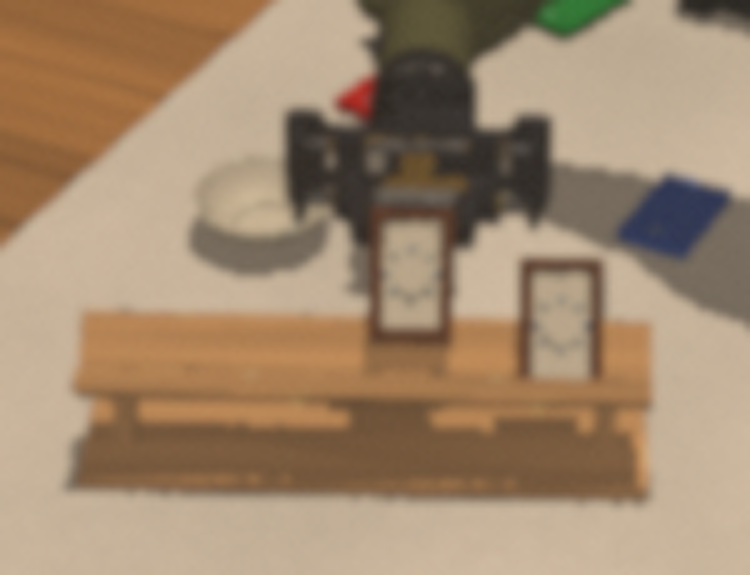

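Call:
{"op": "step_arm", "data": {
  "deltas": "0 -1.3 1.3 -0.002 0 0.005 -1;0 5.4 5 0 0 0 -1;0 5.4 5 0 0 0 -1;0 5.4 5 0 0 0 -1;0 0 0 0 0 0 -1;0 0 0 0 0 0 -1"
}}

```text
t: 26.2
tcp_pos: [0.5875, 0.0792, 0.1189]
tcp_rot: [[0.906, -0.014, -0.422], [0.423, 0.031, 0.906], [-0.0, -0.999, 0.034]]
force: [-0.2, -0.1, 0.6]
width: 0.0552
```

```bash
python3 pl.py
```

```text
t 26.2 up 9.8 out 0.5 y 29.3 mm | F up 0.4 out 0.5 y 0.2 rot err [ 0.002 -0.001 -0.   ] w 55.2
  tool dirs: up [ 0.001 -0.731 -0.683] out [-0.001 -0.683  0.731]
```

Call:
{"op": "step_arm", "data": {
  "deltas": "0 2 3.5 0 0 0 -1;0 2.2 2.2 0 0 0 -1;0 0 0 0 0 0 -1;0 0 0 0 0 0 -1"
}}

```text
t: 26.6
tcp_pos: [0.5853, 0.084, 0.1143]
tcp_rot: [[0.907, -0.013, -0.421], [0.421, 0.029, 0.907], [0.0, -0.999, 0.032]]
force: [0.3, -0.0, -0.8]
width: 0.0552
```

```bash
python3 pl.py
```

```text
t 26.6 up 2.9 out 1.0 y 29.2 mm | F up -0.5 out -0.6 y -0.2 rot err [ 0.003 -0.002  0.   ] w 55.2
  tool dirs: up [ 0.002 -0.729 -0.684] out [-0.002 -0.684  0.729]
```

Call:
{"op": "step_arm", "data": {
  "deltas": "0 1.8 1.6 0 0 0 -1;0 0 0 0 0 0 -1;0 0 0 0 0 0 -1"
}}

```text
t: 26.9
tcp_pos: [0.5853, 0.084, 0.1144]
tcp_rot: [[0.908, -0.012, -0.42], [0.42, 0.032, 0.907], [0.002, -0.999, 0.034]]
force: [-0.2, 0.1, 0.3]
width: 0.0555
```

```bash
python3 pl.py
```

```text
t 26.9 up 2.9 out 1.0 y 29.2 mm | F up 0.1 out 0.4 y 0.1 rot err [ 0.002 -0.004  0.003] w 55.5
  tool dirs: up [ 0.004 -0.73  -0.683] out [-0.001 -0.683  0.73 ]
```

Call:
{"op": "step_arm", "data": {
  "deltas": "0 1.8 1.6 0 0 0 -1;0 0 0 0 0 0 -1;0 0 0 0 0 0 -1"
}}

```text
t: 27.2
tcp_pos: [0.5852, 0.0843, 0.1145]
tcp_rot: [[0.908, -0.011, -0.419], [0.419, 0.035, 0.907], [0.005, -0.999, 0.036]]
force: [0.2, -1.0, -0.4]
width: 0.0555
```

```bash
python3 pl.py
```

```text
t 27.2 up 2.8 out 1.3 y 29.2 mm | F up 0.4 out -1.0 y 0.3 rot err [-0.001 -0.005  0.005] w 55.5
  tool dirs: up [ 0.007 -0.732 -0.681] out [-0.    -0.681  0.732]
```

Run:
```python
from h import *
s=capture("side");i=s["pixels"]; cv2.imwrite("pics/m2.png",cv2.resize(i[185:250,285:370],None,fx=9,fy=9,interpolation=cv2.INTER_CUBIC))
```

```text
(no output)
```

View pics/m2.png

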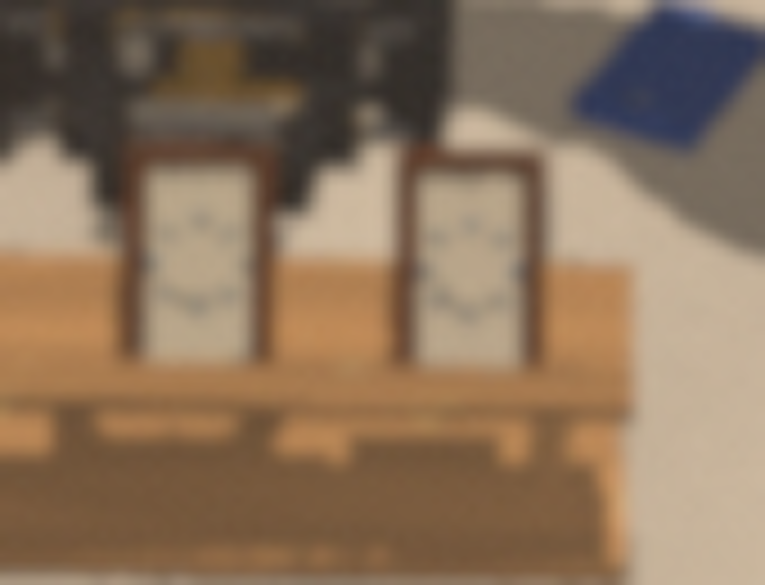

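Call:
{"op": "step_arm", "data": {
  "deltas": "0 0 0 0 0 0 -0.3;0 0 0 0 0 0 0;0 0 0 0 0 0 0.5;0 0 0 0 0 0 0.8;0 0 0 0 0 0 0.8;0 0 0 0 0 0 0.8"
}}

```text
t: 27.85
tcp_pos: [0.5846, 0.0856, 0.114]
tcp_rot: [[0.907, -0.012, -0.42], [0.421, 0.035, 0.907], [0.004, -0.999, 0.037]]
force: [0.3, 0.3, 0.4]
width: 0.0789
```

Call:
{"op": "step_arm", "data": {
  "deltas": "0 0 -15 0 0 0 0.8;0 0 -35 0 0 0 0.8;0 -10 -40 0 0 0 1;0 -40 -20 0 0 0 1;0 -40 0 0 0 0 1;0 -40 0 0 0 0 1"
}}

```text
t: 28.45
tcp_pos: [0.6317, -0.0197, 0.2359]
tcp_rot: [[0.905, -0.027, -0.425], [0.426, 0.038, 0.904], [-0.008, -0.999, 0.046]]
force: [0.5, 0.2, 0.8]
width: 0.0883
```

Run:
```python
from plan import *
from h import *
s=capture("side");i=s["pixels"]; cv2.imwrite("pics/n1.png",cv2.resize(i[130:270,220:420],None,fx=4,fy=4,interpolation=cv2.INTER_CUBIC))
c=capture("top")
for o in pics(c): print(o[0].round(4),round(o[1],1),np.round(o[2],4))
p,M=pickpose((.456,-.3993),89.5,.75,.024,.008)
print(p); q=sim(state()["qpos"],p-M[:,2]*.1+[0,0,.08],M,30); q=sim(q,p,M)
wp(p-M[:,2]*.1+[0,0,.08],M)
```

```text
[ 0.7617 -0.1103] 23.8 [0.0218 0.1652]
[ 0.45620944 -0.37530091  0.008     ]
margin 0.039 (30, 6) maxstep 0.21 err mm 5.924882526841699e-05 q [-0.37  1.    0.83  2.19  1.15  0.08 -1.03] wristz 0.4 elbow [0.45 0.14 0.66]
margin -0.473 (20, 6) maxstep 0.05 err mm 1.433670265853651e-08 q [-0.32  1.53  1.07  2.12  0.88 -0.43 -0.96] wristz 0.247 elbow [0.54 0.15 0.38]
t 28.55 total mm [-281.7   72.3 -187.9] rot [-2.315  0.235  0.518] rows 18 | per row [-15.7   4.  -10.4] [-0.129  0.013  0.029]
   target [ 0.4568 -0.3071  0.1612] tcp [ 0.6334 -0.0205  0.2419] q [ 0.56  1.49 -0.83  0.77 -0.5   1.95  0.44]
```

View pics/n1.png

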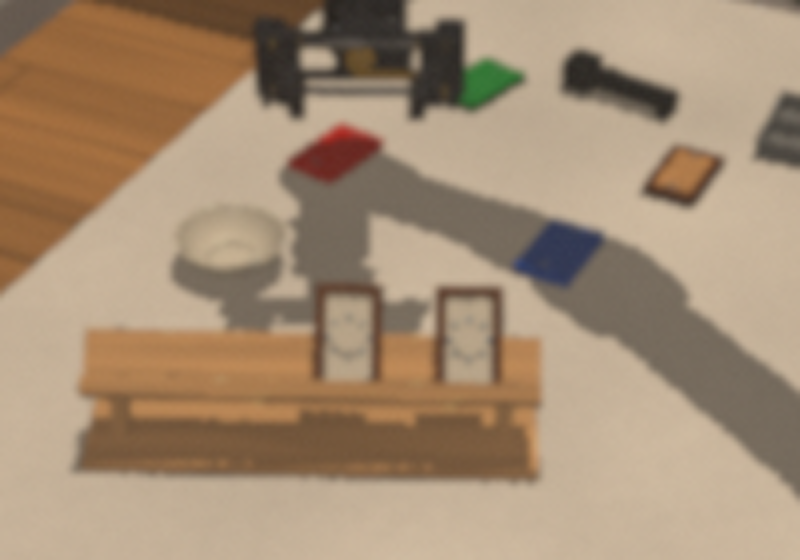

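Run:
```python
from plan import *
q0=state()["qpos"]
rng=np.random.default_rng(1)
for ang in(89.5,269.5):
  for t in(.75,):
    p,M=pickpose((.456,-.3993),ang,t,.024,.008)
    sols=[]
    for k in range(60):
        s=LIM[:,0]+rng.random(7)*(LIM[:,1]-LIM[:,0])
        e,q=ik(p,M,s,1)
        if e<1e-4 and np.minimum(q-LIM[:,0],LIM[:,1]-q).min()>.1: sols.append(q)
    sols.sort(key=lambda q:np.abs(q-q0).sum())
    print(ang,len(sols))
    for q in sols[:6]:
        P=fkp(q)[2]; print(q.round(2),"margin",np.minimum(q-LIM[:,0],LIM[:,1]-q).min().round(2),"elbow",P[3].round(2),"wrist",P[5].round(2))
```

```text
89.5 44
[ 0.8   1.37 -1.01  2.07  1.88  1.7  -1.3 ] margin 0.39 elbow [ 0.37 -0.42  0.45] wrist [ 0.46 -0.15  0.25]
[ 0.73  1.29 -0.84  2.07  1.85  1.53 -1.36] margin 0.49 elbow [ 0.39 -0.38  0.5 ] wrist [ 0.46 -0.15  0.25]
[ 0.57  1.18 -0.55  2.08  1.82  1.26 -1.47] margin 0.48 elbow [ 0.43 -0.31  0.55] wrist [ 0.46 -0.15  0.25]
[ 0.52  1.16 -0.47  2.08  1.82  1.18 -1.5 ] margin 0.48 elbow [ 0.44 -0.28  0.57] wrist [ 0.46 -0.15  0.25]
[ 0.47  1.15 -0.39  2.08  1.82  1.11 -1.52] margin 0.48 elbow [ 0.45 -0.26  0.57] wrist [ 0.46 -0.15  0.25]
[ 0.47  1.15 -0.39  2.08  1.82  1.11 -1.52] margin 0.48 elbow [ 0.45 -0.26  0.57] wrist [ 0.46 -0.15  0.25]
269.5 19
[ 0.88  1.31  0.05  1.05 -0.49  1.44 -2.01] margin 0.51 elbow [ 0.32 -0.44  0.49] wrist [ 0.45 -0.65  0.25]
[ 0.86  1.32  0.11  1.05 -0.54  1.45 -1.98] margin 0.46 elbow [ 0.33 -0.43  0.49] wrist [ 0.45 -0.65  0.25]
[ 0.89  1.31  0.01  1.05 -0.46  1.43 -2.03] margin 0.54 elbow [ 0.32 -0.44  0.49] wrist [ 0.45 -0.65  0.25]
[ 0.83  1.32  0.19  1.05 -0.61  1.47 -1.93] margin 0.39 elbow [ 0.35 -0.42  0.49] wrist [ 0.45 -0.65  0.25]
[ 0.82  1.33  0.22  1.05 -0.63  1.48 -1.91] margin 0.37 elbow [ 0.35 -0.42  0.49] wrist [ 0.45 -0.65  0.25]
[ 0.82  1.33  0.22  1.05 -0.63  1.48 -1.91] margin 0.37 elbow [ 0.35 -0.42  0.49] wrist [ 0.45 -0.65  0.25]
```

```bash
cat > pathsim.py <<'E'
from plan import *
def follow(q,poses):
    mm=9;bad=None;mq=0;hist=[]
    for k,(Xt,Mt) in enumerate(poses):
        qs=q.copy()
        for _ in range(5):
            X,Mc,_=fkp(q);e=np.hstack([Xt-X,R.from_matrix(Mt@Mc.T).as_rotvec()]);J=jac(q);q=q+J.T@np.linalg.solve(J@J.T+1e-4*np.eye(6),e)
        mq=max(mq,np.abs(q-qs).max());g=np.minimum(q-LIM[:,0],LIM[:,1]-q)
        if g.min()<mm: mm=g.min();bad=(k,int(g.argmin())+1)
    print("margin",round(mm,3),bad,"maxstep",round(mq,2),"end",q.round(2));return q
def line(a,b,n=20):
    w=R.from_matrix(a[1].T@b[1]).as_rotvec();return [(a[0]+(b[0]-a[0])*k/n,a[1]@R.from_rotvec(w*k/n).as_matrix()) for k in range(1,n+1)]
E
python3 - <<'E'
from pathsim import *
q0=state()["qpos"]
p,M=pickpose((.456,-.3993),89.5,.75,.024,.008)
for goal in([.57,1.18,-.55,2.08,1.82,1.26,-1.47],[.8,1.37,-1.01,2.07,1.88,1.7,-1.3],[.2,1.12,.03,2.1,1.9,.76,-1.7]):
    qg=ik(p-M[:,2]*.08+[0,0,.1],M,goal)[1]
    print("pre",qg.round(2),fkp(qg)[0])
    js=[q0+(qg-q0)*k/30 for k in range(1,31)]
    poses=[fkp(j)[:2] for j in js]; print("z range",min(x[0][2] for x in poses),[x[0].round(2).tolist() for x in poses[::6]])
    follow(q0.copy(),poses)
    # reverse straight line from pre to place
    for y in(-.07,):
        P,N=placepose(y,.75,.024,.008,up=.06,out=.02);pp=(P+[0,0,.1],N); print(" to place",end=" "); qq=follow(qg.copy(),line(fkp(qg)[:2],pp,30)); 
        print(" rev",end=" ");follow(qg.copy(),[fkp(qg+(ik(*pp,q0)[1]-qg)*k/30)[:2] for k in range(1,31)])
E
```

```text
pre [ 0.53  0.87 -0.69  2.14  1.51  1.26 -1.28] [ 0.4566853  -0.32077189  0.16653511]
z range 0.10278499251949424 [[0.62, -0.02, 0.23], [0.52, -0.03, 0.16], [0.45, -0.11, 0.11], [0.42, -0.22, 0.1], [0.43, -0.3, 0.13]]
margin 0.161 (0, 6) maxstep 0.19 end [-0.14  0.85  0.43  2.17  1.44  0.43 -1.27]
 to place margin -0.039 (29, 3) maxstep 0.11 end [ 0.47  1.63 -1.51  0.7  -0.03  1.78  0.08]
 rev margin -0.035 (29, 3) maxstep 0.07 end [ 0.47  1.63 -1.5   0.7  -0.03  1.78  0.08]
pre [ 0.73  1.05 -1.12  2.13  1.55  1.65 -1.26] [ 0.4566853  -0.32077189  0.16653511]
z range 0.12320688734417337 [[0.62, -0.02, 0.23], [0.5, -0.04, 0.18], [0.42, -0.11, 0.14], [0.38, -0.21, 0.12], [0.41, -0.29, 0.13]]
margin 0.147 (0, 6) maxstep 0.19 end [-0.02  0.81  0.22  2.17  1.45  0.59 -1.28]
 to place margin -0.383 (29, 3) maxstep 0.08 end [ 0.47  1.72 -1.85  0.7   0.26  1.81 -0.07]
 rev margin -0.296 (29, 3) maxstep 0.07 end [ 0.48  1.7  -1.77  0.7   0.19  1.79 -0.03]
pre [ 0.08  0.79  0.06  2.16  1.46  0.7  -1.29] [ 0.4566853  -0.32077189  0.16653511]
z range 0.04269758043006368 [[0.62, -0.01, 0.22], [0.54, -0.01, 0.1], [0.48, -0.12, 0.04], [0.47, -0.25, 0.07], [0.47, -0.32, 0.12]]
margin 0.083 (29, 6) maxstep 0.13 end [-0.32  0.97  0.78  2.18  1.3   0.12 -1.14]
 to place margin 0.289 (29, 6) maxstep 0.18 end [ 0.43  1.52 -1.06  0.71 -0.4   1.8   0.28]
 rev margin 0.299 (29, 6) maxstep 0.08 end [ 0.44  1.54 -1.15  0.71 -0.33  1.79  0.24]
```

Run:
```python
from pathsim import *
import itertools
q0=state()["qpos"]
p,M=pickpose((.456,-.3993),89.5,.75,.024,.008)
pre=(p-M[:,2]*.08+[0,0,.06],M)
for wx,wy,wz,az in itertools.product((.45,.55),(-.15,-.3),(.3,),(0,30)):
    a=np.radians(az);x=np.array([np.cos(a),np.sin(a),0]);z=np.array([0,0,-1.]);W=(np.array([wx,wy,wz]),np.column_stack([x,np.cross(z,x),z]))
    print(wx,wy,wz,az)
    q=follow(q0.copy(),line(fkp(q0)[:2],W,20));q=follow(q,line(W,pre,20));q=follow(q,line(pre,(p,M),10))
```

```text
0.45 -0.15 0.3 0
margin 0.208 (0, 6) maxstep 0.08 end [ 0.46  0.42 -0.35  1.92  0.19  0.84  0.01]
margin 0.148 (18, 6) maxstep 0.21 end [-0.24  1.    0.61  2.19  1.69  0.24 -1.58]
margin 0.241 (0, 6) maxstep 0.07 end [ 0.03  1.17  0.33  2.11  2.03  0.49 -1.92]
0.45 -0.15 0.3 30
margin 0.182 (0, 6) maxstep 0.06 end [ 0.59  0.45 -0.55  1.91  0.3   0.87  0.42]
margin 0.355 (15, 6) maxstep 0.13 end [-0.09  0.92  0.34  2.18  1.6   0.47 -1.48]
margin 0.384 (0, 4) maxstep 0.05 end [ 0.1   1.15  0.22  2.1   1.95  0.59 -1.82]
0.45 -0.3 0.3 0
margin 0.191 (0, 6) maxstep 0.06 end [ 0.74  0.52 -0.38  1.73  0.23  0.93  0.27]
margin 0.146 (18, 6) maxstep 0.21 end [-0.23  0.99  0.6   2.19  1.68  0.25 -1.58]
margin 0.249 (0, 6) maxstep 0.07 end [ 0.03  1.17  0.33  2.11  2.02  0.5  -1.92]
0.45 -0.3 0.3 30
margin 0.165 (0, 6) maxstep 0.08 end [ 0.86  0.55 -0.58  1.73  0.35  0.97  0.67]
margin 0.356 (14, 6) maxstep 0.15 end [-0.06  0.91  0.29  2.18  1.59  0.52 -1.47]
margin 0.386 (0, 4) maxstep 0.05 end [ 0.11  1.14  0.19  2.1   1.94  0.61 -1.8 ]
0.55 -0.15 0.3 0
margin 0.195 (0, 6) maxstep 0.07 end [ 
[... 285 characters left out ...]
 0.32  1.    0.4 ]
margin 0.299 (17, 6) maxstep 0.15 end [-0.15  0.95  0.46  2.18  1.62  0.38 -1.51]
margin 0.352 (0, 6) maxstep 0.06 end [ 0.06  1.16  0.27  2.11  1.98  0.54 -1.86]
0.55 -0.3 0.3 0
margin 0.178 (0, 6) maxstep 0.06 end [ 0.62  0.64 -0.35  1.48  0.24  1.07  0.21]
margin 0.07 (18, 6) maxstep 0.28 end [-0.27  1.02  0.69  2.19  1.77  0.17 -1.67]
margin 0.19 (0, 6) maxstep 0.07 end [ 0.01  1.18  0.36  2.11  2.05  0.47 -1.95]
0.55 -0.3 0.3 30
margin 0.151 (0, 6) maxstep 0.08 end [ 0.71  0.67 -0.54  1.47  0.36  1.1   0.63]
margin 0.329 (16, 6) maxstep 0.16 end [-0.12  0.93  0.39  2.18  1.61  0.43 -1.49]
margin 0.383 (0, 4) maxstep 0.06 end [ 0.08  1.15  0.24  2.11  1.97  0.57 -1.84]
```

```bash
cat > wp_w.py <<'E'
from pathsim import *
a=np.radians(35);x=np.array([np.cos(a),np.sin(a),0]);z=np.array([0,0,-1.]);W=(np.array([.45,-.2,.3]),np.column_stack([x,np.cross(z,x),z]))
wp(*W)
q0=state()["qpos"]
p,M=pickpose((.456,-.3993),89.5,.75,.024,.008);pre=(p-M[:,2]*.08+[0,0,.06],M)
q=follow(q0.copy(),line(fkp(q0)[:2],W,20));q=follow(q,line(W,pre,20));q=follow(q,line(pre,(p,M),10))
up=(p+[0,0,.2],M);q=follow(q,line((p,M),up,10));q=follow(q,line(up,W));P,N=placepose(-.07,.75,.024,.008,up=.06,out=.02);q=follow(q,line(W,(P+[0,0,.1],N)));q=follow(q,line((P+[0,0,.1],N),placepose(-.07,.75,.024,.008)))
E
python3 wp_w.py
```

```text
t 28.55 total mm [-242.1  -62.1  -82.2] rot [-1.608 -0.141 -0.132] rows 12 | per row [-20.2  -5.2  -6.9] [-0.134 -0.012 -0.011]
   target [ 0.45 -0.2   0.3 ] tcp [ 0.6334 -0.0205  0.2419] q [ 0.56  1.49 -0.83  0.77 -0.5   1.95  0.44]
margin 0.172 (0, 6) maxstep 0.07 end [ 0.71  0.48 -0.6   1.86  0.34  0.9   0.57]
margin 0.372 (16, 4) maxstep 0.13 end [-0.05  0.91  0.28  2.18  1.59  0.53 -1.46]
margin 0.386 (0, 4) maxstep 0.05 end [ 0.12  1.14  0.18  2.1   1.93  0.62 -1.79]
margin 0.396 (7, 6) maxstep 0.11 end [-0.02  0.76  0.41  2.11  1.36  0.45 -1.04]
margin 0.403 (1, 6) maxstep 0.1 end [ 0.65  0.46 -0.49  1.86  0.27  0.88  0.64]
margin 0.243 (19, 6) maxstep 0.08 end [ 0.38  1.47 -0.8   0.71 -0.62  1.85  0.39]
margin 0.246 (0, 6) maxstep 0.01 end [ 0.32  1.67 -0.76  0.62 -0.54  1.83  0.53]
```

Whole route feasible. Going to the waypoint.

Call:
{"op": "step_arm", "data": {
  "deltas": "-20 -10 -10 -0.13 -0.012 -0.01 1;-20 -10 -10 -0.13 -0.012 -0.01 1;-20 -8 -10 -0.13 -0.012 -0.01 1;-20 -5 -8 -0.13 -0.012 -0.01 1;-20 0 -6 -0.13 -0.012 -0.01 1;-20 0 -5 -0.13 -0.012 -0.01 1;-20 5 -5 -0.13 -0.012 -0.01 1;-20 5 -5 -0.13 -0.012 -0.01 1"
}}

```text
t: 29.35
tcp_pos: [0.5127, -0.1497, 0.2712]
tcp_rot: [[0.845, 0.464, -0.266], [0.535, -0.718, 0.445], [0.016, -0.519, -0.855]]
force: [0.5, 0.4, -0.4]
width: 0.0878
```

```bash
python3 wp_w.py
```

```text
t 29.35 total mm [-79.5  -7.9 -30.3] rot [-0.545 -0.028 -0.041] rows 4 | per row [-19.9  -2.   -7.6] [-0.136 -0.007 -0.01 ]
   target [ 0.45 -0.2   0.3 ] tcp [ 0.5127 -0.1497  0.2712] q [ 0.72  0.83 -0.67  1.42  0.06  1.38  0.68]
margin 0.7 (19, 4) maxstep 0.03 end [ 0.72  0.48 -0.6   1.86  0.34  0.9   0.57]
margin 0.372 (16, 4) maxstep 0.13 end [-0.05  0.9   0.27  2.18  1.59  0.54 -1.46]
margin 0.386 (0, 4) maxstep 0.05 end [ 0.12  1.14  0.17  2.1   1.93  0.62 -1.79]
margin 0.405 (7, 6) maxstep 0.11 end [-0.01  0.76  0.4   2.11  1.36  0.46 -1.04]
margin 0.41 (1, 6) maxstep 0.1 end [ 0.65  0.46 -0.49  1.86  0.28  0.88  0.64]
margin 0.243 (19, 6) maxstep 0.08 end [ 0.38  1.47 -0.8   0.71 -0.62  1.85  0.39]
margin 0.246 (0, 6) maxstep 0.01 end [ 0.32  1.67 -0.77  0.62 -0.54  1.83  0.53]
```

Call:
{"op": "step_arm", "data": {
  "deltas": "-20 0 -8 -0.136 -0.007 -0.01 1;-20 0 -8 -0.136 -0.007 -0.01 1;-20 0 -8 -0.136 -0.007 -0.01 1;-15 0 -5 -0.13 -0.007 -0.01 1;0 0 0 0 0 0 1;0 0 0 0 0 0 1"
}}

```text
t: 29.95
tcp_pos: [0.4488, -0.2002, 0.2995]
tcp_rot: [[0.815, 0.58, 0.006], [0.58, -0.814, -0.015], [-0.004, 0.016, -1.0]]
force: [0.1, 0.4, -0.5]
width: 0.0881
```

```bash
cat > wp_a.py <<'E'
from pathsim import *
import sys
A=(.456,-.3993);AA=89.5
if os.path.exists("A.txt"): *A,AA=np.loadtxt("A.txt")
p,M=pickpose(A,AA,.75,.025,.0085); b,z=float(sys.argv[1]),float(sys.argv[2])
wp(p-M[:,2]*b+[0,0,z],M); q0=state()["qpos"];follow(q0.copy(),line(fkp(q0)[:2],(p-M[:,2]*b+[0,0,z],M),20))
E
python3 wp_a.py .08 .06
python3 - <<'E'
from h import *
c=capture("wrist");cv2.imwrite("pics/o1.png",c["pixels"])
c=capture("top")
for o in pics(c): print(o[0].round(4),round(o[1],1),np.round(o[2],4))
E
```

```text
t 29.95 total mm [-62.3  99.2 174.4] rot [-0.708 -0.236  0.596] rows 7 | per row [-8.9 14.2 24.9] [-0.101 -0.034  0.085]
   target [ 0.4567 -0.3198  0.127 ] tcp [ 0.4488 -0.2002  0.2995] q [ 0.71  0.47 -0.59  1.87  0.35  0.89  0.56]
margin 0.37 (16, 4) maxstep 0.13 end [-0.04  0.9   0.26  2.18  1.58  0.54 -1.46]
[ 0.7855 -0.2766] 80.0 [0.0575 0.0909]
```

View pics/o1.png

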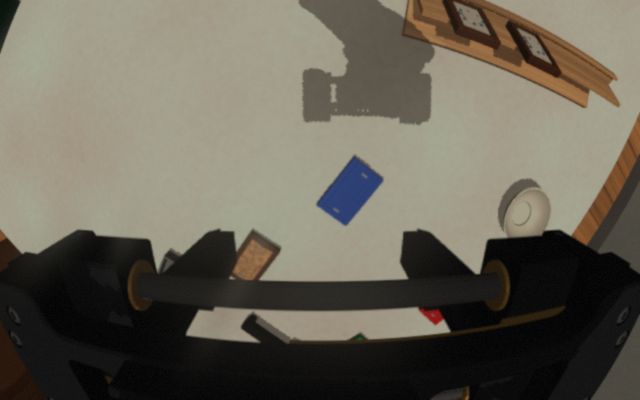

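Call:
{"op": "step_arm", "data": {
  "deltas": "-9 14 20 -0.1 -0.034 0.085 1;-9 14 20 -0.1 -0.034 0.085 1;-9 14 20 -0.1 -0.034 0.085 1;-9 14 20 -0.1 -0.034 0.085 1;0 0 0 0 0 0 1"
}}

```text
t: 30.55
tcp_pos: [0.4539, -0.2768, 0.23]
tcp_rot: [[0.962, 0.269, 0.051], [0.267, -0.879, -0.394], [-0.062, 0.392, -0.918]]
force: [-0.4, 0.1, 0.4]
width: 0.0885
```

```bash
python3 wp_a.py .08 .08
```

```text
t 30.55 total mm [-3.7  6.  93.2] rot [-0.335 -0.102  0.269] rows 4 | per row [-0.9  1.5 23.3] [-0.084 -0.025  0.067]
   target [ 0.4567 -0.3198  0.147 ] tcp [ 0.4539 -0.2768  0.23  ] q [ 0.29  0.54 -0.1   2.08  0.91  0.56 -0.3 ]
margin 0.385 (16, 4) maxstep 0.06 end [-0.02  0.85  0.23  2.17  1.52  0.58 -1.37]
```

Call:
{"op": "step_arm", "data": {
  "deltas": "-1 0 18 -0.08 -0.025 0.067 1;-1 0 18 -0.08 -0.025 0.067 1;-1 0 18 -0.08 -0.025 0.067 1;-1 0 15 -0.08 -0.025 0.06 1;0 0 0 0 0 0 1;0 0 0 0 0 0 1"
}}

```text
t: 31.15
tcp_pos: [0.461, -0.3106, 0.1719]
tcp_rot: [[0.999, 0.033, 0.001], [0.026, -0.763, -0.646], [-0.02, 0.646, -0.763]]
force: [-0.3, 0.8, -0.6]
width: 0.0881
```

```bash
python3 wp_a.py .08 .06
python3 - <<'E'
from h import *
import pickle
c=capture("wrist");cv2.imwrite("pics/o2.png",c["pixels"]);u,v=w2fe(c,[.456,-.3993,.012]).astype(int)
pickle.dump(c,open("k1.pkl","wb"))
u0,v0=max(u-65,0),max(v-65,0);print(u,v,u0,v0);crop(c["pixels"],u0,v0,u0+130,v0+130,5,"o3.png")
E
```

```text
t 31.15 total mm [ -3.7 -22.1  40.2] rot [-0.048 -0.008  0.039] rows 2 | per row [ -1.8 -11.1  20.1] [-0.024 -0.004  0.02 ]
   target [ 0.4567 -0.3198  0.127 ] tcp [ 0.461  -0.3106  0.1719] q [-0.03  0.78  0.24  2.15  1.38  0.54 -1.15]
margin 0.384 (19, 4) maxstep 0.02 end [-0.04  0.9   0.24  2.18  1.58  0.55 -1.46]
313 144 248 79
```

View pics/o3.png

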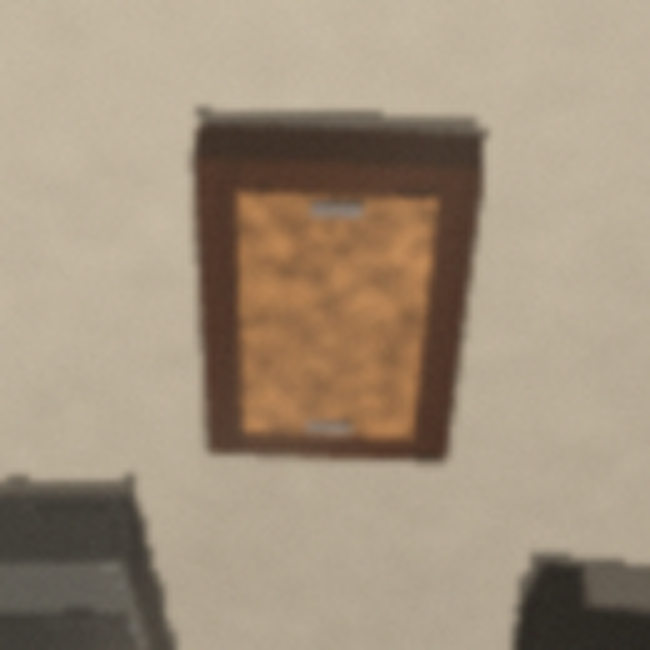

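```bash
python3 - <<'E'
from h import *
import pickle;c=pickle.load(open("k1.pkl","rb"))
f=lambda x,y:(248+x/5-.4,79+y/5-.4)
rect_fe(c,[f(197,158),f(484,164),f(447,460),f(209,452)])
E
echo ".4585 -.3985 89.2" > A.txt; python3 wp_a.py .05 .01
```

```text
centre [ 0.4563 -0.3964] ang 89.2 len 0.0888 wid 0.0542 0.0552
t 31.2 total mm [ -0.6 -53.3 108. ] rot [-0.048 -0.013  0.042] rows 3 | per row [ -0.2 -17.8  36. ] [-0.016 -0.004  0.014]
   target [ 0.4593 -0.3394  0.0551] tcp [ 0.4613 -0.3104  0.172 ] q [-0.03  0.78  0.24  2.15  1.38  0.54 -1.15]
margin 0.398 (7, 4) maxstep 0.03 end [ 0.04  1.05  0.19  2.14  1.77  0.6  -1.67]
```

```bash
echo ".4563 -.3978 89.2" > A.txt; python3 wp_a.py .05 .01
```

```text
t 31.2 total mm [ -2.7 -53.9 107.6] rot [-0.048 -0.013  0.042] rows 3 | per row [ -0.9 -18.   35.9] [-0.016 -0.004  0.014]
   target [ 0.4571 -0.3387  0.0551] tcp [ 0.4613 -0.3104  0.172 ] q [-0.03  0.78  0.24  2.15  1.38  0.54 -1.15]
margin 0.395 (8, 4) maxstep 0.03 end [ 0.04  1.05  0.18  2.15  1.78  0.6  -1.68]
```

Call:
{"op": "step_arm", "data": {
  "deltas": "-1 -16 24 -0.015 -0.004 0.014 1;-1 -16 24 -0.015 -0.004 0.014 1;-1 -14 24 -0.015 -0.004 0.014 1;0 -6 20 0 0 0 1;0 0 0 0 0 0 1;0 0 0 0 0 0 1"
}}

```text
t: 31.8
tcp_pos: [0.4621, -0.3377, 0.0722]
tcp_rot: [[1.0, -0.024, -0.002], [-0.019, -0.738, -0.674], [0.014, 0.674, -0.739]]
force: [0.5, 0.2, 0.3]
width: 0.0882
```

```bash
python3 wp_a.py 0 0
```

```text
t 31.8 total mm [ -5.7 -16.9  70.8] rot [-0.01  -0.007 -0.014] rows 2 | per row [-2.8 -8.4 35.4] [-0.005 -0.004 -0.007]
   target [ 0.4566 -0.3728  0.0085] tcp [ 0.4621 -0.3377  0.0722] q [ 0.02  1.01  0.22  2.15  1.75  0.55 -1.65]
margin 0.414 (0, 4) maxstep 0.01 end [ 0.11  1.14  0.18  2.1   1.92  0.62 -1.78]
```

Call:
{"op": "step_arm", "data": {
  "deltas": "-4 -9 8 -0.01 -0.007 -0.014 1;-2 -7 16 0 0 0 1;0 0 18 0 0 0 1;0 0 14 0 0 0 1;0 0 0 0 0 0 1;0 0 0 0 0 0 1"
}}

```text
t: 32.4
tcp_pos: [0.459, -0.3627, 0.0229]
tcp_rot: [[1.0, -0.011, -0.003], [-0.01, -0.732, -0.681], [0.006, 0.681, -0.732]]
force: [-0.2, -0.5, 0.1]
width: 0.0879
```

```bash
python3 wp_a.py 0 0
```

```text
t 32.4 total mm [-2.4 -2.4 17.4] rot [-0.001 -0.007 -0.001] rows 1 | per row [-2.4 -2.4 17.4] [-0.001 -0.007 -0.001]
   target [ 0.4566 -0.3728  0.0085] tcp [ 0.459  -0.3627  0.0229] q [ 0.09  1.11  0.19  2.12  1.89  0.61 -1.77]
margin 0.443 (0, 4) maxstep 0.0 end [ 0.11  1.14  0.18  2.1   1.92  0.61 -1.78]
```

Call:
{"op": "step_arm", "data": {
  "deltas": "-2 -2 8 0 -0.006 0 1;0 0 8 0 0 0 1;0 0 3 0 0 0 1;0 0 0 0 0 0 1;0 0 0 0 0 0 1"
}}

```text
t: 32.9
tcp_pos: [0.4582, -0.3735, 0.0078]
tcp_rot: [[1.0, -0.011, -0.006], [-0.012, -0.732, -0.681], [0.003, 0.681, -0.732]]
force: [-0.3, -0.3, -0.5]
width: 0.0881
```

```bash
python3 wp_a.py 0 0;python3 - <<'E'
from h import *
cv2.imwrite("pics/o4.png",capture("wrist")["pixels"])
E
```

```text
t 32.9 total mm [-1.5 -0.  -0.9] rot [-0.001 -0.003 -0.001] rows 1 | per row [-1.5 -0.  -0.9] [-0.001 -0.003 -0.001]
   target [ 0.4566 -0.3728  0.0085] tcp [ 0.4582 -0.3735  0.0078] q [ 0.11  1.14  0.18  2.1   1.92  0.62 -1.79]
margin 0.458 (19, 4) maxstep 0.0 end [ 0.11  1.14  0.18  2.1   1.92  0.61 -1.78]
```

View pics/o4.png

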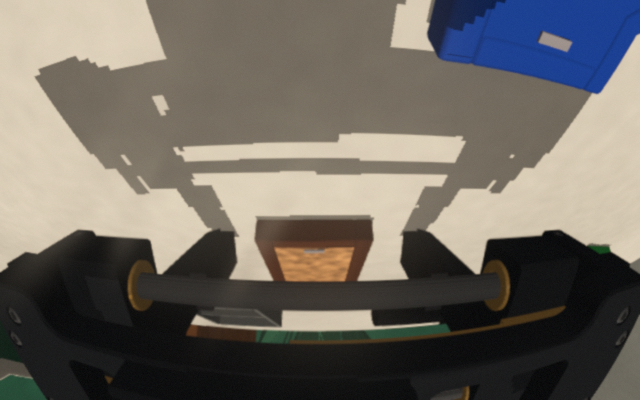

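Picture A's near edge spans columns 256–373 at row ~218, centred between the fingers (236/402); the blue look-alike is clear. Gripping.

Call:
{"op": "step_arm", "data": {
  "deltas": "-1.5 0 0 0 0 0 1;0 0 0 0 0 0 -1;0 0 0 0 0 0 -1;0 0 0 0 0 0 -1;0 0 0 0 0 0 -1;0 0 0 0 0 0 -1;0 0 0 0 0 0 -1",
  "grip_force": 35
}}

```text
t: 33.65
tcp_pos: [0.4568, -0.373, 0.0083]
tcp_rot: [[1.0, -0.011, -0.006], [-0.012, -0.732, -0.681], [0.003, 0.681, -0.732]]
force: [-0.7, -0.9, 0.8]
width: 0.0555
```

Call:
{"op": "step_arm", "data": {
  "deltas": "0 7 -7 0 0 0 -1;0 14 -15 0 0 0 -1;0 24 -25 0 0 0 -1;0 24 -25 0 0 0 -1;0 24 -25 0 0 0 -1;0 24 -25 0 0 0 -1;0 14 -15 0 0 0 -1;0 0 0 0 0 0 -1"
}}

```text
t: 34.45
tcp_pos: [0.4548, -0.3751, 0.2063]
tcp_rot: [[1.0, -0.012, -0.005], [-0.012, -0.737, -0.676], [0.005, 0.676, -0.737]]
force: [-0.1, -0.0, -1.2]
width: 0.0556
```

```bash
cat > wp_w2.py <<'E'
from pathsim import *
a=np.radians(30);x=np.array([np.cos(a),np.sin(a),0]);z=np.array([0,0,-1.]);W=(np.array([.45,-.2,.3]),np.column_stack([x,np.cross(z,x),z]))
wp(*W);print(state()["width"])
q=state()["qpos"].copy()
q=follow(q,line(fkp(q)[:2],W));P,N=placepose(-.07,.75,.024,.008,up=.06,out=.02);q=follow(q,line(W,(P+[0,0,.1],N)));q=follow(q,line((P+[0,0,.1],N),placepose(-.07,.75,.024,.008)))
E
python3 wp_w2.py
```

```text
t 34.45 total mm [  -6.4  -65.6 -187.4] rot [ 0.726  0.194 -0.512] rows 7 | per row [ -0.9  -9.4 -26.8] [ 0.104  0.028 -0.073]
   target [ 0.45 -0.2   0.3 ] tcp [ 0.4548 -0.3751  0.2063] q [-0.02  0.76  0.42  2.12  1.36  0.43 -1.04]
0.055640256687581054
margin 0.389 (0, 6) maxstep 0.1 end [ 0.63  0.46 -0.47  1.86  0.26  0.88  0.56]
margin 0.245 (19, 6) maxstep 0.07 end [ 0.38  1.47 -0.81  0.71 -0.61  1.85  0.39]
margin 0.248 (0, 6) maxstep 0.01 end [ 0.33  1.67 -0.77  0.62 -0.54  1.83  0.53]
```

Call:
{"op": "step_arm", "data": {
  "deltas": "-1 -5 -27 0.1 0.028 -0.072 -1;-1 -7 -27 0.1 0.028 -0.072 -1;-1 -10 -27 0.1 0.028 -0.072 -1;-1 -13 -22 0.1 0.028 -0.072 -1;-1 -16 -18 0.1 0.028 -0.072 -1;-1 -18 -10 0.1 0.028 -0.072 -1;0 -15 -5 0.1 0.028 -0.072 -1;0 0 0 0 0 0 -1"
}}

```text
t: 35.25
tcp_pos: [0.4244, -0.248, 0.2654]
tcp_rot: [[0.898, 0.44, 0.013], [0.439, -0.893, -0.1], [-0.033, 0.095, -0.995]]
force: [-0.1, -1.3, -1.4]
width: 0.0555
```

```bash
cat > wp_p2.py <<'E'
from pathsim import *
import sys
y,u,o,z=[float(v) for v in sys.argv[1:5]]
P,N=placepose(y,.75,.024,.008,up=u,out=o);P=P+[0,0,z];wp(P,N);q=state()["qpos"].copy();q=follow(q,line(fkp(q)[:2],(P,N)))
E
python3 wp_w2.py; python3 wp_p2.py -.07 .06 .02 .1
```

```text
t 35.25 total mm [ 42.9 -28.3 -38.9] rot [ 0.094  0.036 -0.067] rows 2 | per row [ 21.4 -14.2 -19.4] [ 0.047  0.018 -0.034]
   target [ 0.45 -0.2   0.3 ] tcp [ 0.4244 -0.248   0.2654] q [ 0.62  0.47 -0.36  1.97  0.39  0.72  0.46]
0.055514886147865115
margin 0.592 (0, 4) maxstep 0.01 end [ 0.63  0.46 -0.46  1.86  0.26  0.88  0.57]
margin 0.244 (19, 6) maxstep 0.07 end [ 0.38  1.47 -0.81  0.71 -0.61  1.85  0.39]
margin 0.247 (0, 6) maxstep 0.01 end [ 0.33  1.67 -0.77  0.62 -0.54  1.83  0.53]
t 35.25 total mm [ 388.7 -196.6  -34.4] rot [ 1.702  0.04  -0.011] rows 13 | per row [ 29.9 -15.1  -2.6] [ 0.131  0.003 -0.001]
   target [0.6866 0.1016 0.2682] tcp [ 0.4244 -0.248   0.2654] q [ 0.62  0.47 -0.36  1.97  0.39  0.72  0.46]
margin 0.246 (19, 6) maxstep 0.09 end [ 0.38  1.47 -0.81  0.71 -0.61  1.84  0.38]
```

Call:
{"op": "step_arm", "data": {
  "deltas": "30 -15 -12 0.13 0.003 0 -1;30 -15 -12 0.13 0.003 0 -1;30 -13 -8 0.13 0.003 0 -1;30 -12 -4 0.13 0.003 0 -1;30 -12 0 0.13 0.003 0 -1;30 -10 0 0.13 0.003 0 -1;30 -8 2 0.13 0.003 0 -1;30 -8 4 0.13 0.003 0 -1"
}}

```text
t: 36.05
tcp_pos: [0.6011, -0.0624, 0.3]
tcp_rot: [[0.91, 0.183, -0.373], [0.409, -0.551, 0.727], [-0.073, -0.814, -0.576]]
force: [1.4, 0.5, -0.5]
width: 0.0551
```

```bash
python3 wp_p2.py -.07 .06 .02 .1
```

```text
t 36.05 total mm [147.1 -48.9 105.7] rot [ 0.651  0.007 -0.075] rows 5 | per row [29.4 -9.8 21.1] [ 0.13   0.001 -0.015]
   target [0.6866 0.1016 0.2682] tcp [ 0.6011 -0.0624  0.3   ] q [ 0.55  1.05 -0.59  1.03 -0.27  1.72  0.5 ]
margin 0.24 (19, 6) maxstep 0.02 end [ 0.37  1.46 -0.78  0.71 -0.63  1.85  0.4 ]
```

Call:
{"op": "step_arm", "data": {
  "deltas": "30 -8 10 0.13 0 -0.015 -1;30 -5 12 0.13 0 -0.015 -1;30 -2 15 0.13 0 -0.015 -1;28 0 16 0.13 0 -0.015 -1;20 0 16 0.1 0 -0.015 -1;0 0 0 0 0 0 -1"
}}

```text
t: 36.65
tcp_pos: [0.6949, 0.0769, 0.2502]
tcp_rot: [[0.894, -0.077, -0.441], [0.44, -0.034, 0.897], [-0.084, -0.996, 0.004]]
force: [0.7, 0.4, -2.0]
width: 0.0553
```

```bash
python3 wp_p2.py -.07 .06 .02 .05; python3 pl.py
```

```text
t 36.65 total mm [ 6.1 31.7 25.7] rot [ 0.032  0.019 -0.085] rows 1 | per row [ 6.1 31.7 25.7] [ 0.032  0.019 -0.085]
   target [0.6866 0.1016 0.2182] tcp [0.6949 0.0769 0.2502] q [ 0.35  1.5  -0.75  0.57 -0.62  1.96  0.29]
margin 0.14 (0, 6) maxstep 0.01 end [ 0.36  1.53 -0.77  0.67 -0.61  1.86  0.44]
t 36.65 up 136.3 out 59.7 y -67.1 mm | F up -1.5 out -1.4 y -0.8 rot err [ 0.032  0.019 -0.085] w 55.3
  tool dirs: up [-0.074 -0.706 -0.704] out [-0.045 -0.703  0.71 ]
```

Call:
{"op": "step_arm", "data": {
  "deltas": "5 0 15 0.032 0.019 -0.085 -1;0 12 10 0 0 0 -1;0 20 2 0 0 0 -1;0 20 0 0 0 0 -1;0 10 0 0 0 0 -1;0 0 0 0 0 0 -1;0 0 0 0 0 0 -1"
}}

```text
t: 37.35
tcp_pos: [0.6829, 0.1081, 0.1735]
tcp_rot: [[0.901, -0.031, -0.433], [0.433, -0.006, 0.901], [-0.031, -0.999, 0.008]]
force: [0.7, -0.5, 0.4]
width: 0.0552
```

```bash
python3 pl.py; python3 wp_p2.py -.07 .034 .007 0
```

```text
t 37.35 up 58.5 out 29.0 y -69.4 mm | F up 0.8 out -0.2 y -0.4 rot err [ 0.028  0.01  -0.031] w 55.2
  tool dirs: up [-0.03  -0.712 -0.701] out [-0.014 -0.701  0.713]
t 37.35 total mm [ 1.6 32.8  1.5] rot [ 0.028  0.01  -0.031] rows 1 | per row [ 1.6 32.8  1.5] [ 0.028  0.01  -0.031]
   target [0.6827 0.1099 0.1406] tcp [0.6829 0.1081 0.1735] q [ 0.34  1.58 -0.74  0.64 -0.58  1.86  0.45]
margin 0.215 (19, 6) maxstep 0.0 end [ 0.33  1.64 -0.75  0.59 -0.58  1.87  0.5 ]
```

Call:
{"op": "step_arm", "data": {
  "deltas": "1.5 12 0 0.028 0.01 -0.031 -1;0 12 1 0 0 0 -1;0 8 1 0 0 0 -1;0 0 0 0 0 0 -1;0 0 0 0 0 0 -1"
}}

```text
t: 37.85
tcp_pos: [0.6849, 0.1094, 0.1434]
tcp_rot: [[0.907, -0.01, -0.42], [0.42, 0.031, 0.907], [0.004, -0.999, 0.032]]
force: [0.1, 0.5, -0.1]
width: 0.0552
```

```bash
python3 pl.py
python3 - <<'E'
from h import *
s=capture("side");i=s["pixels"]; cv2.imwrite("pics/p1.png",cv2.resize(i[150:265,225:375],None,fx=5,fy=5,interpolation=cv2.INTER_CUBIC))
E
```

```text
t 37.85 up 36.9 out 8.0 y -71.9 mm | F up -0.3 out 0.2 y -0.3 rot err [ 0.003 -0.003  0.004] w 55.2
  tool dirs: up [ 0.005 -0.729 -0.684] out [ 0.    -0.684  0.729]
```

View pics/p1.png

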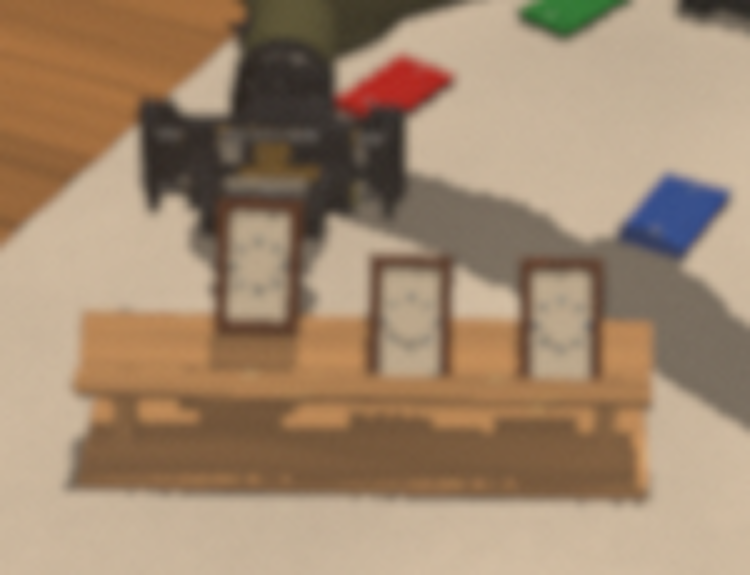

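Call:
{"op": "step_arm", "data": {
  "deltas": "0 1.9 -2 0 0 0 -1;0 1.9 -2 0 0 0 -1;0 0 0 0 0 0 -1;0 0 0 0 0 0 -1"
}}

```text
t: 38.3
tcp_pos: [0.6873, 0.1054, 0.1409]
tcp_rot: [[0.907, -0.008, -0.42], [0.42, 0.03, 0.907], [0.006, -1.0, 0.031]]
force: [0.5, 0.3, -1.1]
width: 0.0552
```

```bash
python3 pl.py
```

```text
t 38.3 up 38.5 out 2.9 y -72.3 mm | F up -0.8 out -0.7 y -0.6 rot err [ 0.005 -0.003  0.006] w 55.2
  tool dirs: up [ 0.007 -0.728 -0.685] out [ 0.002 -0.685  0.728]
```

Call:
{"op": "step_arm", "data": {
  "deltas": "0 1.3 -1.3 0 0 0 -1;0 0 0 0 0 0 -1;0 0 0 0 0 0 -1"
}}

```text
t: 38.6
tcp_pos: [0.688, 0.1042, 0.1398]
tcp_rot: [[0.907, -0.007, -0.42], [0.42, 0.031, 0.907], [0.006, -1.0, 0.031]]
force: [0.0, -0.2, -0.0]
width: 0.0552
```

```bash
python3 pl.py
```

```text
t 38.6 up 38.7 out 1.1 y -72.4 mm | F up 0.1 out -0.2 y 0.0 rot err [ 0.005 -0.003  0.006] w 55.2
  tool dirs: up [ 0.007 -0.729 -0.685] out [ 0.002 -0.685  0.729]
```

Call:
{"op": "step_arm", "data": {
  "deltas": "0 1.3 -1.3 0 0 0 -1;0 0 0 0 0 0 -1;0 0 0 0 0 0 -1"
}}

```text
t: 38.9
tcp_pos: [0.6884, 0.1034, 0.1391]
tcp_rot: [[0.907, -0.008, -0.421], [0.421, 0.033, 0.906], [0.007, -0.999, 0.033]]
force: [1.0, -0.1, 0.1]
width: 0.0549
```

```bash
python3 pl.py
```

```text
t 38.9 up 38.8 out 0.0 y -72.4 mm | F up 0.4 out -0.3 y -0.9 rot err [ 0.003 -0.002  0.007] w 54.9
  tool dirs: up [ 0.007 -0.73  -0.684] out [ 0.003 -0.684  0.73 ]
```

Call:
{"op": "step_arm", "data": {
  "deltas": "0 -0.8 0.9 0.002 0 0.006 -1;0 5.2 5.2 0 0 0 -1;0 5.2 5.2 0 0 0 -1;0 5.2 5.2 0 0 0 -1;0 0 0 0 0 0 -1;0 0 0 0 0 0 -1"
}}

```text
t: 39.5
tcp_pos: [0.6801, 0.1203, 0.1223]
tcp_rot: [[0.907, -0.016, -0.421], [0.422, 0.03, 0.906], [-0.002, -0.999, 0.034]]
force: [-0.6, 0.5, -0.4]
width: 0.0552
```

```bash
python3 pl.py
```

```text
t 39.5 up 13.6 out 1.4 y -72.1 mm | F up -0.8 out 0.2 y 0.4 rot err [ 0.002 -0.002 -0.002] w 55.2
  tool dirs: up [ 0.    -0.73  -0.683] out [-0.003 -0.683  0.73 ]
```

Call:
{"op": "step_arm", "data": {
  "deltas": "0 2.6 2.2 0 0 0 -1;0 2.5 2.2 0 0 0 -1;0 0 0 0 0 0 -1;0 0 0 0 0 0 -1"
}}

```text
t: 39.9
tcp_pos: [0.6782, 0.1246, 0.1169]
tcp_rot: [[0.907, -0.015, -0.421], [0.421, 0.03, 0.907], [-0.001, -0.999, 0.033]]
force: [0.0, 0.3, -0.3]
width: 0.0554
```

```bash
python3 pl.py
```

```text
t 39.9 up 6.5 out 1.0 y -72.2 mm | F up -0.4 out 0.0 y -0.2 rot err [ 0.002 -0.003 -0.001] w 55.4
  tool dirs: up [ 0.001 -0.73  -0.683] out [-0.003 -0.683  0.73 ]
```

Call:
{"op": "step_arm", "data": {
  "deltas": "0 1.8 1.6 0 0 0 -1;0 0 0 0 0 0 -1;0 0 0 0 0 0 -1"
}}

```text
t: 40.2
tcp_pos: [0.6777, 0.126, 0.1153]
tcp_rot: [[0.907, -0.015, -0.421], [0.421, 0.03, 0.907], [-0.001, -0.999, 0.033]]
force: [0.2, -0.2, -0.3]
width: 0.0552
```

```bash
python3 pl.py
```

```text
t 40.2 up 4.3 out 0.9 y -72.3 mm | F up -0.1 out -0.4 y -0.1 rot err [ 0.002 -0.003 -0.001] w 55.2
  tool dirs: up [ 0.001 -0.73  -0.683] out [-0.003 -0.683  0.73 ]
```

Call:
{"op": "step_arm", "data": {
  "deltas": "0 1.8 1.6 0 0 0 -1;0 0 0 0 0 0 -1;0 0 0 0 0 0 -1"
}}

```text
t: 40.5
tcp_pos: [0.6773, 0.1272, 0.1141]
tcp_rot: [[0.907, -0.014, -0.42], [0.42, 0.03, 0.907], [0.0, -0.999, 0.033]]
force: [-0.4, -0.1, -0.2]
width: 0.0553
```

```bash
python3 pl.py
```

```text
t 40.5 up 2.6 out 1.0 y -72.5 mm | F up -0.2 out -0.1 y 0.5 rot err [ 0.002 -0.004  0.   ] w 55.3
  tool dirs: up [ 0.003 -0.73  -0.683] out [-0.002 -0.683  0.73 ]
```

Call:
{"op": "step_arm", "data": {
  "deltas": "0 1.8 1.6 0 0 0 -1;0 0 0 0 0 0 -1;0 0 0 0 0 0 -1"
}}

```text
t: 40.8
tcp_pos: [0.6772, 0.1273, 0.1143]
tcp_rot: [[0.908, -0.012, -0.419], [0.419, 0.033, 0.907], [0.003, -0.999, 0.035]]
force: [-0.3, 0.7, -1.1]
width: 0.055
```

```bash
python3 pl.py
python3 - <<'E'
from h import *
s=capture("side");i=s["pixels"]; cv2.imwrite("pics/p2.png",cv2.resize(i[185:250,255:355],None,fx=8,fy=8,interpolation=cv2.INTER_CUBIC))
E
```

```text
t 40.8 up 2.6 out 1.2 y -72.4 mm | F up -1.4 out -0.3 y -0.0 rot err [ 0.    -0.005  0.003] w 55.0
  tool dirs: up [ 0.006 -0.732 -0.682] out [-0.001 -0.682  0.732]
```

View pics/p2.png

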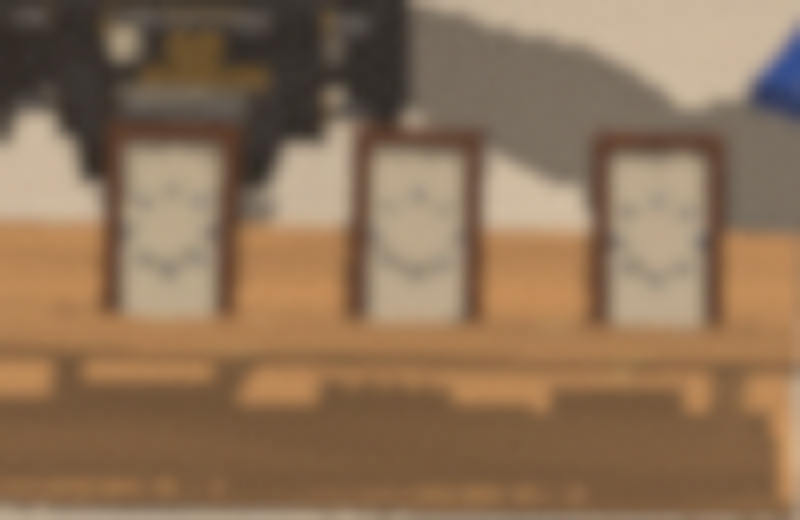

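All three sit at the same depth behind the lip. Release and retreat.

Call:
{"op": "step_arm", "data": {
  "deltas": "0 0 0 0 0 0 -0.3;0 0 0 0 0 0 0;0 0 0 0 0 0 0.5;0 0 0 0 0 0 0.8;0 0 0 0 0 0 0.8;0 0 0 0 0 0 0.8"
}}

```text
t: 41.45
tcp_pos: [0.6767, 0.1283, 0.1139]
tcp_rot: [[0.907, -0.013, -0.42], [0.42, 0.034, 0.907], [0.002, -0.999, 0.036]]
force: [0.3, -0.3, -0.4]
width: 0.0793
```

Call:
{"op": "step_arm", "data": {
  "deltas": "0 0 -15 0 0 0 0.8;0 0 -30 0 0 0 0.8;0 -10 -30 0 0 0 1;0 -40 -10 0 0 0 1;0 -40 0 0 0 0 1;-30 -30 0 -0.1 0 0 1;-40 -10 0 -0.1 0 0 1;-40 -5 0 -0.1 0 0 1"
}}

```text
t: 42.25
tcp_pos: [0.6152, 0.0164, 0.2343]
tcp_rot: [[0.907, 0.092, -0.412], [0.422, -0.219, 0.88], [-0.009, -0.971, -0.238]]
force: [1.3, 0.1, 0.9]
width: 0.088
```

Call:
{"op": "step_arm", "data": {
  "deltas": "-40 0 -20 -0.13 0 0 1;-40 0 -20 -0.13 0 0 1;-40 0 -20 -0.13 0 0 1;-40 0 -20 -0.13 0 0 1;-40 0 -10 -0.13 0 0 1;-40 0 -10 -0.13 0 0 1;-30 0 0 -0.1 0 0 1;0 0 0 0 0 0 1"
}}

```text
t: 43.05
tcp_pos: [0.3922, -0.1864, 0.2906]
tcp_rot: [[0.909, 0.376, -0.177], [0.415, -0.839, 0.352], [-0.016, -0.393, -0.919]]
force: [0.8, 0.4, 0.1]
width: 0.088
```

Run:
```python
from h import *
print(state()["tcp_pos"],state()["t"])
s=capture("side");i=s["pixels"]; cv2.imwrite("pics/q1.png",cv2.resize(i[130:300,220:420],None,fx=4,fy=3.5,interpolation=cv2.INTER_CUBIC))
cv2.imwrite("pics/q3.png",cv2.resize(i[185:250,235:360],None,fx=6.4,fy=6.4,interpolation=cv2.INTER_CUBIC))
c=capture("top")["pixels"];cv2.imwrite("pics/q2.png",c);cv2.imwrite("pics/q4.png",cv2.resize(c[130:270,220:310],None,fx=4,fy=4,interpolation=cv2.INTER_CUBIC))
```

```text
[ 0.39218159 -0.18642279  0.29058663] 43.05
```

View pics/q3.png

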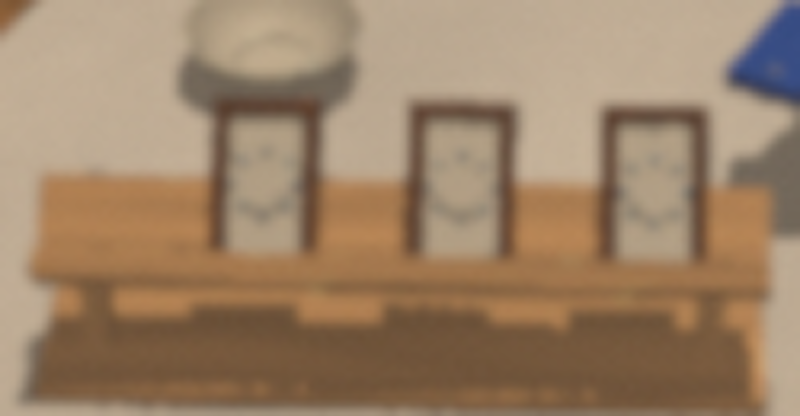

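View pics/q2.png

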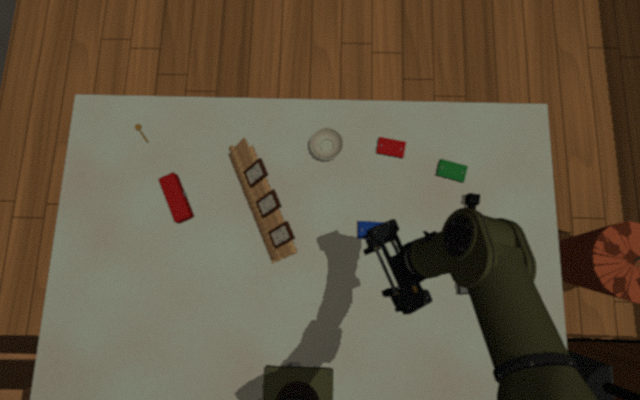

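View pics/q4.png

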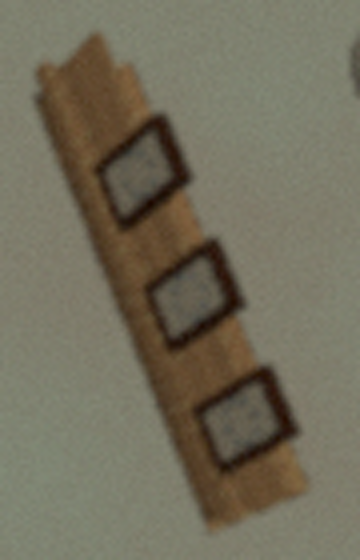

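Run:
```python
from h import *
from kin import LED
s=capture("side");c=capture("top");T=ledge_T(*LED)
k=6
for cam,box,n in((s,(235,180,360,255),"r1.png"),(c,(220,130,310,270),"r2.png")):
    im=cv2.resize(cam["pixels"],None,fx=k,fy=k,interpolation=cv2.INTER_CUBIC)
    for y in(.129,.029,-.0725):
        for b in(0,.012):
            P=[lpt(T,a,b,y+e) for a,e in((0,-.028),(0,.028),(.09,.028),(.09,-.028))]
            cv2.polylines(im,[np.array([(w2px(cam,q)+.5)*k for q in P]).astype(np.int32)],True,(0,255,0) if b else (0,0,255),1)
    u0,v0,u1,v1=box;o=im[v0*k:v1*k,u0*k:u1*k]; cv2.imwrite("pics/"+n,o if n=="r1.png" else cv2.resize(o,None,fx=.7,fy=.7))
```

```text
(no output)
```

View pics/r1.png

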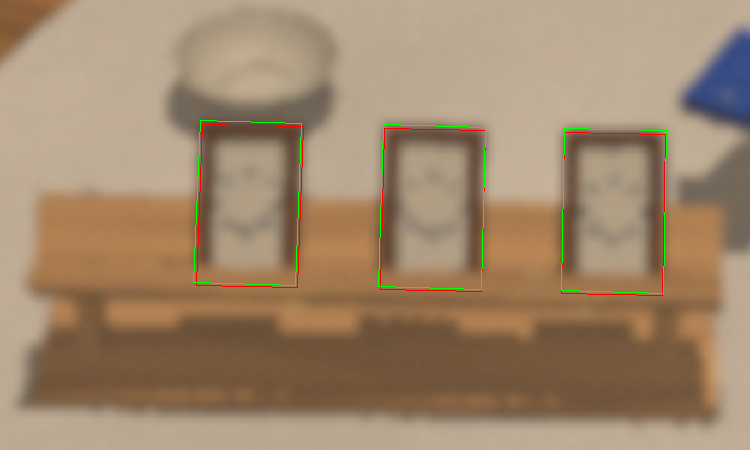

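View pics/r2.png

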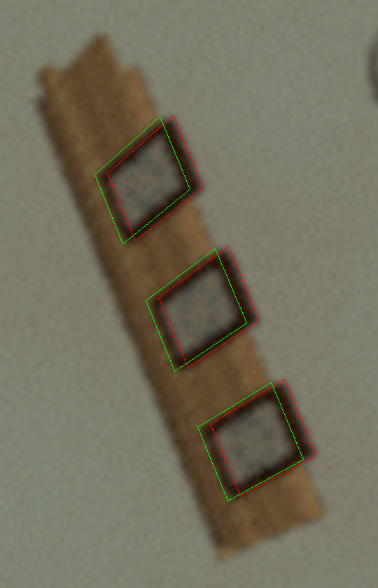

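Run:
```python
from h import *
print(order.finish_job())
```

```text
the job is handed in; nothing more can be done
None
```

The three framed tiles on the shelf now stand in the ledge, faces out. I handed the job in at about 43 s of simulated time. I saw no fourth picture in the start images.

- **How each was done:** I gripped each picture by its sides near one end, with the tool tilted about 43°, and lifted and turned it over. I then lowered it from behind the ledge, feeling first for the back strip and then for the channel floor, and released it.
- **Last checks:** After I withdrew the arm, the seated outlines I computed matched all three pictures in both the side and top views, to within roughly 2 mm. They sit at about +129, +29 and −72 mm along the ledge, clear of each other and of the ends. I did not measure the lean angle separately; I judged it from that outline match.
- **Bystanders and look-alikes:** The dish and glasses case look unmoved in the last top view. The arm covers the coin tray and most of the torch there. I did not touch either, but I could not confirm their positions at the end. The red, green and blue look-alikes were left alone.
- **What disagreed:** My first ledge position from the cameras was about 5–6 mm off. I found this by touch on the first picture and corrected it for the other two. Wrist and top camera positions of the lying pictures differed by up to 5 mm. None of the grasps or placings slipped or had to be redone.

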